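# Ready the front-door lock: batteries, spacers and end cup

## Task

Get the new door lock ready to mount: slide its battery hatch fully open, press each battery block lying on the console down into a free pocket until it is flush with the housing, then slide the hatch fully shut again. Also slide every steel spacer ring lying out over the upright spindle and right down, stacked flat on the housing, and last slide the end cup, mouth down, over the spindle top until it rests on the uppermost ring. Let go of everything at the end and leave the vase and the sunglasses undisturbed.

Things in the scene. Friction and masses are not known exactly. Their poses are not given: they have to be found in the camera images.
- lock_unit: the lock unit lying on its back, fixed: a flat aluminium housing 84 (its x) x 200 (its y) x 28 mm high, origin at the centre of its underside. At its -y end an upright steel spindle, in the middle two battery pockets side by side along x under a sliding hatch, at its +y end the flat where the open hatch parks (the plate rides 1.5 mm above the housing).
- spindle_foot (a point): foot of the spindle, on the housing's top face (70 mm to -y of the unit's origin). The spindle is a round shaft 14 mm in diameter, 60 mm tall, its top tapered.
- spindle_top (a point): top end of the spindle, on its axis, 60 mm above the foot
- hatch (a joint): how far the black hatch plate (80 x 56 x 4 mm) is slid open towards the unit's +y, in m: 0 shut, 0.056 fully open (stop). Pockets are wholly free from 0.053 on. It stays where it is left, friction about 1.5 N.
- hatch_grip (a point): centre of the top face of the hatch's square grip stud, 14 x 14 mm and 14 mm high above the hatch plate (its top is 19.5 mm above the housing); moves with the hatch
- pocket_a (a point): centre of the mouth of the -x battery pocket, level with the housing's top face, axes as the unit's. Pocket 30 (x) x 46 (y) mm; in it a stiff brass contact plate 15 mm below the mouth that must be pressed down 5 mm with 3 to 4 N (it then stays), so that a 20 mm high battery block ends flush.
- pocket_b (a point): centre of the mouth of the +x battery pocket, level with the housing's top face, axes as the unit's. Pocket 30 (x) x 46 (y) mm; in it a stiff brass contact plate 15 mm below the mouth that must be pressed down 5 mm with 3 to 4 N (it then stays), so that a 20 mm high battery block ends flush.
- spacer1: steel spacer ring lying flat: outside diameter 40 mm, bore 17 mm, 12 mm high; origin at its CENTRE (6 mm above its underside), z along the bore. All spacers are alike; 2 to 4 are present.
- spacer2: steel spacer ring lying flat: outside diameter 40 mm, bore 17 mm, 12 mm high; origin at its CENTRE (6 mm above its underside), z along the bore. All spacers are alike; 2 to 4 are present.
- spacer3: steel spacer ring lying flat: outside diameter 40 mm, bore 17 mm, 12 mm high; origin at its CENTRE (6 mm above its underside), z along the bore. All spacers are alike; 2 to 4 are present.
- spacer4: steel spacer ring lying flat: outside diameter 40 mm, bore 17 mm, 12 mm high; origin at its CENTRE (6 mm above its underside), z along the bore. All spacers are alike; 2 to 4 are present.
- cup: aluminium end cup standing mouth down: outside diameter 38 mm, 46 mm high, blind bore 17 mm in diameter and 40 mm deep from below; origin at the centre of the mouth (underside), z up
- battery1: grey battery block 26 (x) x 42 (y) x 20 mm high, lying flat, origin at the centre of its underside, two small brass dots on top; 1 or 2 are present, either fits either pocket, either way round
- battery2: grey battery block 26 (x) x 42 (y) x 20 mm high, lying flat, origin at the centre of its underside, two small brass dots on top; 1 or 2 are present, either fits either pocket, either way round
- vase: bystander: empty white ceramic vase, 171 mm high, 104 mm wide, origin under its centre
- sunglasses: bystander: folded metal-framed sunglasses, 120 mm (y) x 25 x 48 mm high, origin at the underside of the lenses' middle
Mind the look-alikes: they are no part of the job. Leave any purple or turquoise look-alike of the battery2 alone.

How it is judged:
On the way, in this order (a step that is already met when the one before it is completed fails the run):
1. the battery hatch is slid open (at least 50 mm) (value of joint hatch above 0.05 m), for 0.1 s.
2. every battery block present is pressed flush in a pocket ((horizontal distance between battery1 and pocket_a below 0.0045 m or horizontal distance between battery1 and pocket_b below 0.0045 m) and z of each of battery1, battery2 in the frame of lock_unit below 0.0098 m and angle between the z axis of each of battery1, battery2 and the z axis of lock_unit, either way round below 0.08 rad and (horizontal distance between battery2 and pocket_a below 0.0045 m or horizontal distance between battery2 and pocket_b below 0.0045 m)), for 0.2 s.
3. the hatch is shut over the batteries (all of step 2 and value of joint hatch below 0.004 m), for 0.2 s.
At the end, for the whole second after the job is handed in: All batteries present in pockets (centre 4.5 mm, at most 1.8 mm proud, flat 0.08 rad); hatch shut within 4 mm; all spacers present flat on the spindle (3.5 mm off axis), the lowest within 3 mm of the housing; the cup upright on the spindle, within 3.5 mm of resting on the top spacer; at rest (all of step 3 and horizontal distance between each of spacer1, spacer2, spacer3, spacer4, cup and spindle_foot below 0.0035 m and angle between the z axis of each of spacer1, spacer2, spacer3, spacer4 and the z axis of lock_unit, either way round below 0.08 rad and z of each of spacer1, spacer2, spacer3, spacer4 in the frame of spindle_foot below 0.045 m and z of any of spacer1, spacer2, spacer3, spacer4 in the frame of spindle_foot below 0.009 m and angle between cup's own z axis and vertical below 0.08 rad and (distance between cup and spacer1 below 0.0095 m or distance between cup and spacer2 below 0.0095 m or distance between cup and spacer3 below 0.0095 m or distance between cup and spacer4 below 0.0095 m) and linear speed of cup below 0.02 m/s); the robot touches nothing.
It fails at once if the vase is tipped or shoved more than 5 cm (angle between vase's own z axis and vertical above 0.4 rad or distance of vase from where it was at the start of the episode above 0.05 m).
It fails at once if the sunglasses are shoved more than 5 cm (distance of sunglasses from where it was at the start of the episode above 0.05 m).
Of spacer1, spacer2, spacer3, spacer4 only 2 to 4 are there at a start; the rules pass over those that are not, and their reading is None.
Of battery1, battery2 only 1 to 2 are there at a start; the rules pass over those that are not, and their reading is None.
At some moment in a run one of spacer1, spacer2, spacer3, spacer4, cup, battery1, battery2 may be knocked a few centimetres aside while the robot is not near it.
It also fails if it takes over 210 s, if anything falls off the work surface, if the arm or the gripper's body presses on something with over 40 N, if the wrist force passes 120 N, or if a joint passes its speed limit or range.

## Robot

A 7-joint arm with a two-finger parallel gripper is mounted at the origin on the work surface. World frame = base frame: x ahead of the robot, y to its left, z up, the work surface at z = 0. Lengths are in m, angles in rad, forces in N, time in s.
With the tool pointing down it reaches from about 0.4 to 0.85 m from the base axis. Payload 4.5 kg.
Tool frame: the origin (TCP) lies midway between the tips of the shut fingers; the grasp point (between the pads) lies 19 mm behind it; z points along the fingers, y is the direction in which the jaws open and shut (so a half turn about z gives the same grasp; the last joint's range is limited). The gripper opens to 88 mm and grips with 3 to 60 N. Pads are 18 mm wide; open, the fingers measure 123 mm over their backs; the gripper's body (75 mm by 187 mm) begins 45 mm behind the grasp point.
Start: joints at [1.288, 0.689, -0.195, 1.565, 0.157, 0.902, -0.215], TCP at [0.195, -0.594, 0.239] pointing down, gripper open.
Joint ranges: [-3.01, 3.01], [-0.46, 2.08], [-1.47, 1.51], [0.13, 2.56], [-1, 4.14], [0.04, 2.09], [-2.66, 2.66]. Speed limits (rad/s): [2.57, 2.57, 3.14, 3.14, 3.14, 3.14, 3.14].

## Interface

Orientations are given as a rotation vector (axis times angle).
In Python, from station import monitor, imaging, finish_job gives the robot as it stands. The module is installed in compiled form; this text tells all that it offers.
- The arm moves only by the tool send_rows, never from a script. Its argument "moves" is a list of rows, each an object of numbers: "tx", "ty", "tz": the shift along the tool's x, y, z in mm; "turn": the turn about the tool's z in degrees; "fingers": the opening, from -1 (shut) to 1 (fully open). A call has 1 to 12 rows; each row shifts and turns the commanded pose from where the row before left it, along the tool's axes as they then stand; what a row does not reach is not made up. A row lasts 1/10 s, in which the tool goes at most 50 mm and 8.59 degrees, less where a joint would pass 70% of its speed; a pose out of reach is approached as far as the arm can. A call with a gripper value outside its range is refused whole. The fingers move at their own pace and stop on an object; "newtons" is the grip in N (left out, the last holds). Time passes only in rows, so rows that do not move let the fingers close. It gives the time, the measured TCP pose, the force and the opening at its end, in the units of the state.
- monitor.observe(): the state, without advancing time (a new reading comes with each control period).
- imaging.camera(name): name is "side" or "top" or "wrist"; returns a dict with "pixels" (384x512x3 uint8, red, green, blue), "depth" (384x512 float32, m along the optical axis (not along the pixel's ray), 0 where there is no reading), "K" (3x3 intrinsics, pixels), "D" ([k1, k2, p1, p2, k3] as OpenCV has them; the pictures are not rectified), "R" (3x3) and "t" (3): a world point X has camera coordinates R X + t; the wrist camera has in their place "T_tool_cam" (4x4, takes a point from camera to tool coordinates, whose origin is the TCP and whose axes are the flange's). Camera axes: x right, y down, z forward; pixel columns grow to the right and rows downward; lengths in m; the calibration is good to about 2 mm. A picture is of the moment at which its call begins: read the wrist's pose just before it.
- finish_job(): hands the job in, once; it reports no verdict.
The state is a dict: "time_s": time; "joint_positions": joint angles; "dq": joint speeds; "joint_torque": joint torques, N m; "ee_pos": TCP position; "eef_rot": TCP orientation; "wrist_force": force on the tool from outside, world axes, zero at the start; "ft_torque": the same for the moment, N m; "gripper_width": opening from 0.0 (shut) to 1.0 (fully open).
Only numpy, scipy, OpenCV 4.12 (cv2) and the standard library are available. Lean on these libraries where they do the work, as an engineer would, in place of code of your own. Each camera call takes 0.05 s, during which the arm holds its last target.

## Working session

There is one attempt and no reset: what is moved stays moved. The work goes in short steps, Python scripts to look and compute and a tool call to move; the robot and the scene stay as the last step left them, time stands still between calls to the robot, and variables do not carry over. Pictures are saved under pics/ and viewed, and the job is handed in when it is done.

Besides the shell and the picture viewer there is one more tool, called after "Call:" by a JSON object that holds its "method" and its "body". send_rows: Moves the arm, as the interface text tells. Its arguments: {"type":"object","properties":{"moves":{"type":"array"},"newtons":{"type":"number"}},"required":["moves"]}

```bash
mkdir -p pics
cat > h.py <<'E'
import numpy as np, cv2
from scipy.spatial.transform import Rotation as Rn
from station import monitor, imaging
def shot(n,fn=None):
    s=monitor.observe(); c=imaging.camera(n)
    if n=='wrist':
        T=np.eye(4);T[:3,:3]=Rn.from_rotvec(s['eef_rot']).as_matrix();T[:3,3]=s['ee_pos']
        M=np.linalg.inv(T@np.array(c['T_tool_cam'])); c['R']=M[:3,:3];c['t']=M[:3,3]
    c['R']=np.array(c['R']);c['t']=np.array(c['t']);c['K']=np.array(c['K'],float);c['D']=np.array(c['D'],float)
    if fn: cv2.imwrite('pics/'+fn,c['pixels'][:,:,::-1])
    return c
def ray(c,uv):
    p=cv2.undistortPoints(np.array(uv,float).reshape(-1,1,2),c['K'],c['D']).reshape(-1,2)
    d=np.c_[p,np.ones(len(p))]@c['R']; o=-c['R'].T@c['t']; return o,d
def onz(c,uv,z):
    o,d=ray(c,uv); s=(z-o[2])/d[:,2]; return o+d*s[:,None]
def dep(c,uv):
    uv=np.array(uv).reshape(-1,2);o,d=ray(c,uv); z=c['depth'][uv[:,1].astype(int),uv[:,0].astype(int)]; return o+d*z[:,None]
def proj(c,X):
    return cv2.projectPoints(np.array(X,float).reshape(-1,1,3),cv2.Rodrigues(c['R'])[0],c['t'],c['K'],c['D'])[0].reshape(-1,2)
E
python3 - <<'E'
from h import *
print(monitor.observe())
for n in ['side','top','wrist']:
    c=shot(n,n+'0.png'); print(n,c['K'][0,0],-c['R'].T@c['t'],c['R'][2],c['D'])
E
```

```text
{'time_s': 0.0, 'joint_positions': array([ 1.28783131,  0.6899829 , -0.19449435,  1.56633346,  0.15730618,
        0.90251347, -0.21510789]), 'dq': array([ 0.00071062, -0.00112115,  0.00127459,  0.00013049,  0.00029469,
        0.0020123 , -0.00105308]), 'joint_torque': array([-1.51689733e-04, -5.27563977e+01, -1.26701329e+00, -1.53429472e+01,
       -5.26516268e-02,  6.64979030e-03,  1.90863357e-04]), 'ee_pos': array([ 0.19442673, -0.59332322,  0.23791304]), 'eef_rot': array([-3.10048547e+00, -4.95311986e-01,  6.92923676e-04]), 'wrist_force': array([-0.81268851, -0.66668701,  0.16581133]), 'ft_torque': array([-0.04795648, -0.02786567, -0.03443654]), 'gripper_width': 0.9997182286858344}
side 498.9053350299788 [0.37674411 0.89813605 0.79144615] [ 0.20679618 -0.76880427 -0.60512423] [-0.15652238  0.          0.          0.          0.        ]
top 469.607528739161 [ 0.53283539 -0.00484577  1.13113151] [ 0.06130896  0.02101252 -0.99789763] [0.01453862 0.         0.         0.         0.        ]
wrist 304.054667144686 [ 0.27165495 -0.56958638  0.38347827] [-0.29582351 -0.09510254 -0.95049669] [-0.02522174  0.          0.          0.          0.        ]
```

View pics/top0.png

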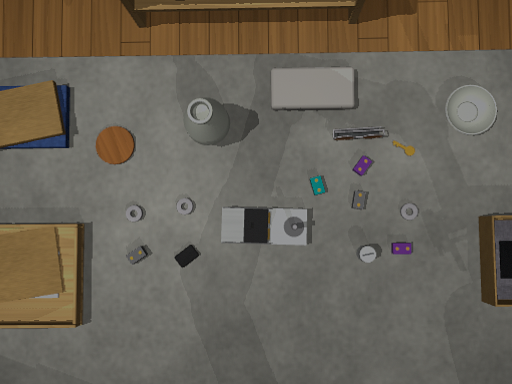

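View pics/side0.png

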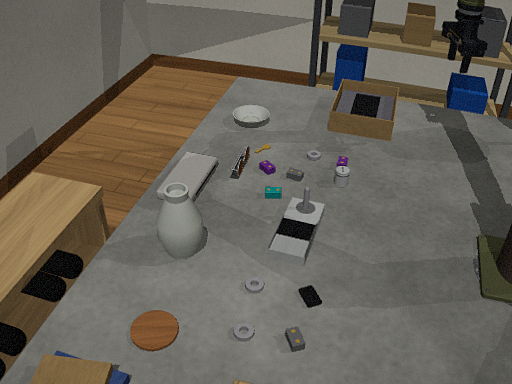

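View pics/wrist0.png

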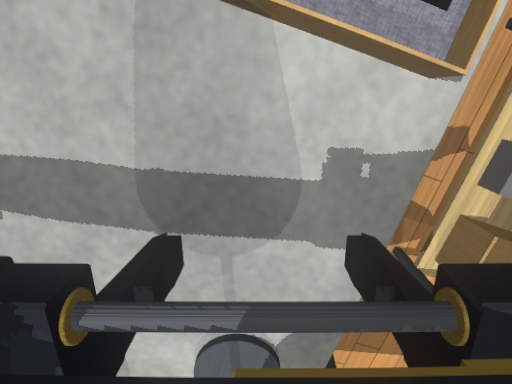

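Run:
```python
from h import *
c=shot('top'); im=c['pixels'][:,:,::-1]
a=cv2.resize(im[150:280,110:270],None,fx=5,fy=4.6,interpolation=cv2.INTER_CUBIC)
b=cv2.resize(im[150:270,210:430],None,fx=3.6,fy=3.6,interpolation=cv2.INTER_CUBIC)
cv2.imwrite('pics/a.png',a[:600,:800]);cv2.imwrite('pics/b.png',b[:600,:800])
for n,uv in dict(b1=(137,254),b2=(360,200),s1=(129,213),s2=(179,206),s3=(403,211),cup=(368,256),lockL=(230,225),lockR=(280,240),hat=(256,215),disc=(289,226),purp=(363,165)).items():
    print(n,dep(c,[uv])[0].round(4))
s=shot('side')
cv2.imwrite('pics/s.png',cv2.resize(s['pixels'][140:360,220:370,::-1],None,fx=2.7,fy=2.7,interpolation=cv2.INTER_CUBIC)[:600])
```

```text
b1 [0.4668 0.3174 0.0249]
b2 [ 0.5897 -0.2095  0.016 ]
s1 [0.5637 0.3407 0.0142]
s2 [0.5796 0.2218 0.0096]
s3 [ 0.563  -0.3111  0.0113]
cup [ 0.4598 -0.2197  0.045 ]
lockL [0.5331 0.0978 0.027 ]
lockR [ 0.4972 -0.0192  0.0293]
hat [0.5558 0.0361 0.0379]
disc [ 0.5296 -0.0406  0.0289]
purp [ 0.6722 -0.2173  0.0213]
```

View pics/a.png

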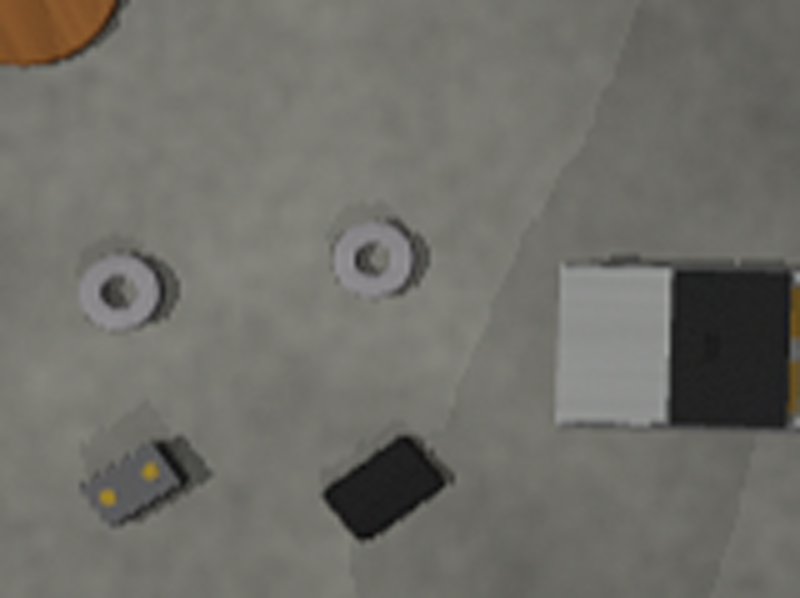

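View pics/b.png

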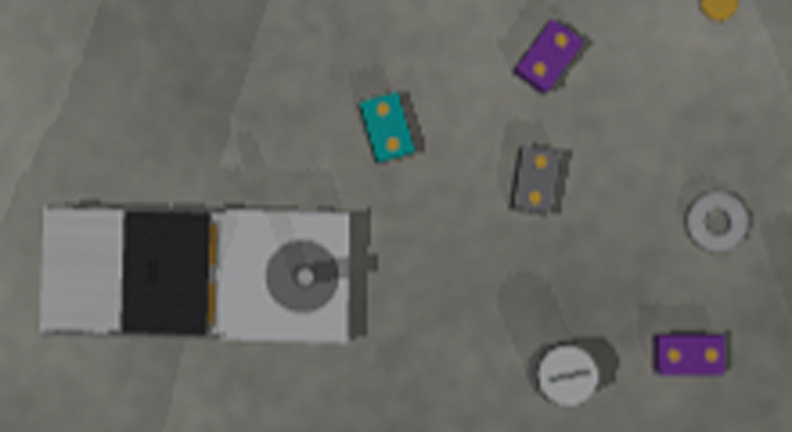

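View pics/s.png

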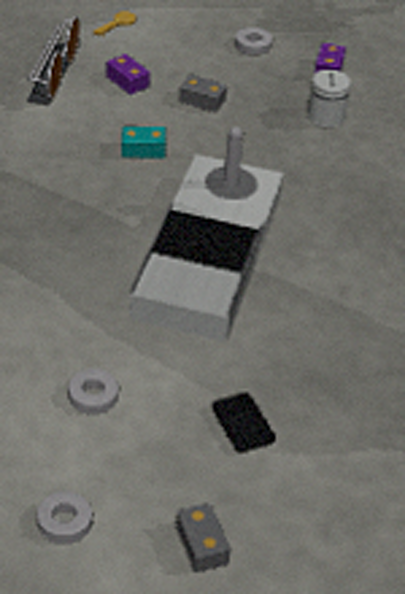

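```bash
cat > m.py <<'E'
from h import *
def comp(mask,mn=20):
    n,l,st,ce=cv2.connectedComponentsWithStats(mask.astype(np.uint8))
    return [(l==i,st[i],ce[i]) for i in range(1,n) if st[i][4]>=mn]
E
python3 - <<'E'
from m import *
c=shot('top'); im=c['pixels']; hsv=cv2.cvtColor(im,cv2.COLOR_RGB2HSV)
print([ (p,im[p[1],p[0]].tolist(),hsv[p[1],p[0]].tolist()) for p in [(129,213),(179,206),(403,211),(360,201),(134,257),(368,258),(230,225),(280,235),(256,215),(295,226),(290,226),(130,230)]])
v=hsv[...,2]; 
for th in (125,135,145):
  print(th,[(s.tolist(),ce.round(1).tolist()) for _,s,ce in comp((v>th)&(hsv[...,1]<40)) if 170<ce[1]<290 and 100<ce[0]<430])
E
```

```text
[((129, 213), [135, 132, 135], [150, 6, 135]), ((179, 206), [140, 138, 141], [140, 5, 141]), ((403, 211), [132, 129, 132], [150, 6, 132]), ((360, 201), [88, 88, 89], [120, 3, 89]), ((134, 257), [89, 90, 92], [110, 8, 92]), ((368, 258), [147, 148, 149], [105, 3, 149]), ((230, 225), [142, 143, 141], [45, 4, 143]), ((280, 235), [148, 150, 151], [100, 5, 151]), ((256, 215), [32, 31, 32], [150, 8, 32]), ((295, 226), [137, 135, 137], [150, 4, 137]), ((290, 226), [88, 88, 88], [0, 0, 88]), ((130, 230), [124, 123, 117], [26, 14, 124])]
125 [([146, 170, 62, 63, 1237], [174.8, 205.7]), ([402, 204, 15, 15, 114], [409.0, 211.3]), ([115, 206, 34, 33, 372], [129.9, 223.0]), ([221, 207, 23, 35, 737], [232.0, 224.3]), ([269, 208, 38, 38, 950], [286.1, 226.5]), ([360, 247, 16, 16, 182], [367.4, 254.1])]
135 [([177, 200, 15, 14, 109], [183.8, 206.6]), ([126, 207, 15, 14, 103], [133.2, 213.7]), ([221, 208, 23, 34, 708], [232.1, 224.6]), ([269, 209, 38, 36, 889], [286.1, 226.3]), ([360, 247, 16, 15, 160], [367.4, 254.1])]
145 [([222, 209, 22, 18, 46], [237.8, 213.4]), ([271, 209, 35, 36, 625], [283.6, 230.4]), ([290, 210, 17, 11, 128], [299.7, 213.8]), ([360, 247, 16, 15, 139], [367.3, 253.9])]
```

```bash
cat > topm.py <<'E'
from m import *
def run(c):
    im=c['pixels']; hsv=cv2.cvtColor(im,cv2.COLOR_RGB2HSV).astype(int); v=hsv[...,2]
    out={}
    up=4
    for n,(x,y),z,th in [('s1',(134,213),.012,None),('s2',(185,206),.012,None),('s3',(409,211),.012,None),('cup',(368,254),.046,None)]:
        r=15; sub=cv2.resize(im[y-r:y+r,x-r:x+r],None,fx=up,fy=up,interpolation=cv2.INTER_CUBIC)
        g=cv2.cvtColor(sub,cv2.COLOR_RGB2HSV).astype(int)
        mk=((g[...,2]>126)&(g[...,1]<11)).astype(np.uint8)
        cs=max(cv2.findContours(mk,cv2.RETR_EXTERNAL,cv2.CHAIN_APPROX_NONE)[0],key=cv2.contourArea)
        (cx,cy),rad=cv2.minEnclosingCircle(cs); e=cv2.fitEllipse(cs)
        u=[x-r+(e[0][0]+.5)/up-.5,y-r+(e[0][1]+.5)/up-.5]
        print(n,'uv',np.round(u,2),'ell',np.round(e[1],1),onz(c,[u],z)[0].round(4), 'circ',np.round([x-r+cx/up,y-r+cy/up],2),rad)
    mk=(hsv[...,0]>12)&(hsv[...,0]<28)&(hsv[...,1]>100)
    for _,s,ce in comp(mk,4):
        if 150<ce[1]<280 and 100<ce[0]<430 and s[4]<100: print('dot',s.tolist(),ce.round(2),onz(c,[ce],.02)[0].round(4))
if __name__=='__main__':
    c=shot('top'); run(c)
    # housing corners
    im=c['pixels'];hsv=cv2.cvtColor(im,cv2.COLOR_RGB2HSV)
    sp=comp((hsv[...,2]>132)&(hsv[...,1]<20)&(np.arange(512)[None]>215)&(np.arange(512)[None]<315)&(np.arange(384)[:,None]>200)&(np.arange(384)[:,None]<250))
    m=sum(a[0] for a in sp).astype(np.uint8)
    hat=comp((hsv[...,2]<60)&(np.arange(512)[None]>240)&(np.arange(512)[None]<275)&(np.arange(384)[:,None]>200)&(np.arange(384)[:,None]<250),100)[0]
    for q,z in ((m,.028),(hat[0].astype(np.uint8),.0335)):
        pts=cv2.findNonZero(q); r=cv2.minAreaRect(pts); b=cv2.boxPoints(r)
        print(r); w=onz(c,b,z); print(w.round(4),w.mean(0).round(4),np.linalg.norm(w-np.roll(w,1,0),axis=1).round(4))
    pk=onz(c,[(295.2,226.3)],.088); print('spindle top guess',pk)
E
python3 topm.py
```

```text
s1 uv [132.94 213.28] ell [59.4 62.4] [0.563  0.3319 0.012 ] circ [133.52 213.99] 32.63173294067383
s2 uv [183.82 206.1 ] ell [59.6 62.3] [0.5791 0.2097 0.012 ] circ [184.08 206.66] 32.657466888427734
s3 uv [408.91 211.29] ell [57.7 59.7] [ 0.5621 -0.3247  0.012 ] circ [409.3  211.64] 30.801023483276367
cup uv [367.45 254.05] ell [62.2 64.2] [ 0.4644 -0.2184  0.046 ] circ [367.65 254.46] 32.99049758911133
dot [365, 160, 2, 3, 5] [365.6 160.8] [ 0.6824 -0.2239  0.02  ]
dot [359, 168, 2, 3, 5] [359.6 168.8] [ 0.6635 -0.2094  0.02  ]
dot [315, 179, 3, 3, 7] [316.   179.71] [ 0.6386 -0.1061  0.02  ]
dot [318, 189, 2, 2, 4] [318.5 189.5] [ 0.6153 -0.1116  0.02  ]
dot [359, 193, 3, 4, 10] [359.8 194.5] [ 0.6025 -0.2086  0.02  ]
dot [357, 203, 3, 4, 9] [358.11 204.33] [ 0.5793 -0.2042  0.02  ]
dot [268, 213, 2, 10, 20] [268.5 217.5] [0.55   0.0073 0.02  ]
dot [267, 229, 3, 11, 20] [268.35 233.6 ] [0.5121 0.008  0.02  ]
dot [396, 247, 3, 3, 7] [396.71 248.  ] [ 0.4764 -0.2918  0.02  ]
dot [406, 247, 3, 3, 6] [407.17 248.17] [ 0.4758 -0.316   0.02  ]
dot [139, 251, 3, 3, 8] [139.88 252.12] [0.4708 0.3121 0.02  ]
dot [130, 257, 3, 3, 8] [131.12 257.88] [0.4575 0.3327 0.02  ]
((263.5634765625, 226.11123657226562), (85.018798828125, 35.32169723510742), 0.7440592646598816)
[[ 0.4906  0.1194  0.028 ]
 [ 0.5734  0.1182  0.028 ]
 [ 0.5691 -0.0816  0.028 ]
 [ 0.4866 -0.0794  0.028 ]] [0.5299 0.0191 0.028 ] [0.1989 0.0828 0.1998 0.0825]
((255.5, 225.5), (33.0, 23.0), 90.0)
[[0.5702 0.0643 0.0335]
 [0.5697 0.0105 0.0335]
 [0.4929 0.0111 0.0335]
 [0.4933 0.0647 0.0335]] [0.5315 0.0376 0.0335] [0.0769 0.0538 0.0768 0.0536]
spindle top guess [[ 0.52903068 -0.05240133  0.088     ]]
```

```bash
cat > go.py <<'E'
import sys
from h import *
# go.py x y z yaw(deg of tool x in world) 
def delta(x,y,z,yaw):
    s=monitor.observe();R=Rn.from_rotvec(s['eef_rot']).as_matrix()
    a=np.degrees(np.arctan2(R[1,0],R[0,0]))
    d=R.T@(np.array([x,y,z])-s['ee_pos'])*1000
    t=(a-yaw+180)%360-180
    ar=np.radians(a-t) # after turning
    R2=np.array([[np.cos(ar),np.sin(ar),0],[np.sin(ar),-np.cos(ar),0],[0,0,-1]])
    print('t',round(s['time_s'],2),'pos',s['ee_pos'].round(4),'yaw',round(a,2),'tilt',round(np.degrees(np.arccos(-R[2,2])),2),'w',round(s['gripper_width']*88,1),'F',s['wrist_force'].round(1),'j7',round(s['joint_positions'][6],2))
    print('turn',round(t,2),'shift now',d.round(1),'shift after turn',(R2.T@(np.array([x,y,z])-s['ee_pos'])*1000).round(1))
delta(*map(float,sys.argv[1:5]))
E
python3 go.py 0.531 0.04 0.2 -1.2
```

```text
t 0.35 pos [ 0.1947 -0.5938  0.2386] yaw 18.15 tilt 0.02 w 88.0 F [ 0.  -0.7  1. ] j7 -0.22
turn 19.35 shift now [ 517.  -497.5   38.7] shift after turn [ 323.  -640.7   38.6]
```

Call:
{"method": "send_rows", "body": {"moves": [{"turn": 6.5}, {"turn": 6.5}, {"turn": 6.35}, {"tx": 22, "ty": -43, "tz": 2}, {"tx": 22, "ty": -43, "tz": 2}, {"tx": 22, "ty": -43, "tz": 2}, {"tx": 22, "ty": -43, "tz": 2}, {"tx": 22, "ty": -43, "tz": 2}, {"tx": 22, "ty": -43, "tz": 2}, {"tx": 22, "ty": -43, "tz": 2}, {"tx": 22, "ty": -43, "tz": 2}, {"tx": 22, "ty": -43, "tz": 2}]}}

```text
validation failed for argument at $.mo...
```

Call:
{"method": "send_rows", "body": {"moves": [{"tx": 21, "ty": -42, "tz": 2}, {"tx": 21, "ty": -42, "tz": 2}, {"tx": 21, "ty": -42, "tz": 2}, {"tx": 21, "ty": -42, "tz": 2}, {"tx": 21, "ty": -42, "tz": 2}, {"tx": 20, "ty": -42, "tz": 2}, {}, {}]}}

```text
validation failed for argument at $.mo...
```

```bash
python3 go.py 0.531 0.04 0.2 -1.2; python3 -c "
from h import *
shot('wrist','w1.png')"
```

```text
t 0.35 pos [ 0.1947 -0.5938  0.2386] yaw 18.15 tilt 0.02 w 88.0 F [ 0.  -0.7  1. ] j7 -0.22
turn 19.35 shift now [ 517.  -497.5   38.7] shift after turn [ 323.  -640.7   38.6]
```

View pics/w1.png

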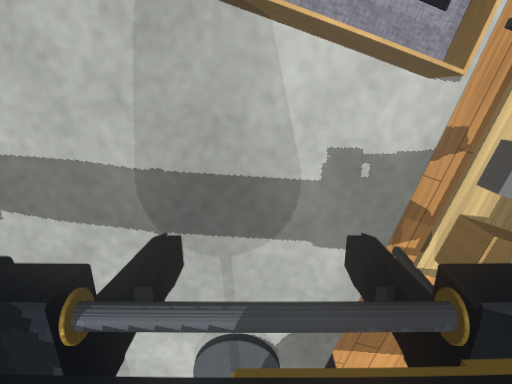

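Call:
{"method": "send_rows", "body": {"moves": [{"tx": 0, "ty": 0, "tz": 0, "turn": 6.5, "fingers": 1}, {"tx": 0, "ty": 0, "tz": 0, "turn": 6.5, "fingers": 1}, {"tx": 0, "ty": 0, "tz": 0, "turn": 6.35, "fingers": 1}]}}

```text
time_s: 0.7
ee_pos: [0.1947, -0.5939, 0.2388]
eef_rot: [3.141, -0.04, 0.0]
wrist_force: [0.6, 0.1, 0.4]
gripper_width: 0.999
```

Call:
{"method": "send_rows", "body": {"moves": [{"tx": 22, "ty": -43, "tz": 2, "turn": 0, "fingers": 1}, {"tx": 22, "ty": -43, "tz": 2, "turn": 0, "fingers": 1}, {"tx": 22, "ty": -43, "tz": 2, "turn": 0, "fingers": 1}, {"tx": 22, "ty": -43, "tz": 2, "turn": 0, "fingers": 1}, {"tx": 22, "ty": -43, "tz": 2, "turn": 0, "fingers": 1}, {"tx": 22, "ty": -43, "tz": 2, "turn": 0, "fingers": 1}, {"tx": 22, "ty": -43, "tz": 2, "turn": 0, "fingers": 1}, {"tx": 22, "ty": -43, "tz": 2, "turn": 0, "fingers": 1}, {"tx": 22, "ty": -43, "tz": 2, "turn": 0, "fingers": 1}, {"tx": 22, "ty": -43, "tz": 2, "turn": 0, "fingers": 1}, {"tx": 22, "ty": -43, "tz": 2, "turn": 0, "fingers": 1}, {"tx": 22, "ty": -43, "tz": 2, "turn": 0, "fingers": 1}]}}

```text
time_s: 1.9
ee_pos: [0.4704, -0.0817, 0.2149]
eef_rot: [3.141, -0.033, 0.001]
wrist_force: [1.0, -0.8, -1.0]
gripper_width: 1.001
```

Call:
{"method": "send_rows", "body": {"moves": [{"tx": 20, "ty": -42, "tz": 2, "turn": 0, "fingers": 0}, {"tx": 20, "ty": -42, "tz": 2, "turn": 0, "fingers": 0}, {"tx": 19, "ty": -40, "tz": 2, "turn": 0, "fingers": 0}, {"tx": 0, "ty": 0, "tz": 0, "turn": 0, "fingers": 0}, {"tx": 0, "ty": 0, "tz": 0, "turn": 0, "fingers": 0}, {"tx": 0, "ty": 0, "tz": 0, "turn": 0, "fingers": 0}]}}

```text
time_s: 2.5
ee_pos: [0.5304, 0.0375, 0.2087]
eef_rot: [3.14, -0.036, -0.001]
wrist_force: [-0.6, -0.4, -0.3]
gripper_width: 0.508
```

```bash
python3 go.py 0.531 0.04 0.2 -1.2; python3 -c "
from h import *
shot('wrist','w2.png')"
```

```text
t 2.5 pos [0.5304 0.0375 0.2087] yaw -1.31 tilt 0.09 w 44.7 F [-0.6 -0.4 -0.3] j7 -1.73
turn -0.11 shift now [ 0.5 -2.5  8.7] shift after turn [ 0.5 -2.5  8.7]
```

View pics/w2.png

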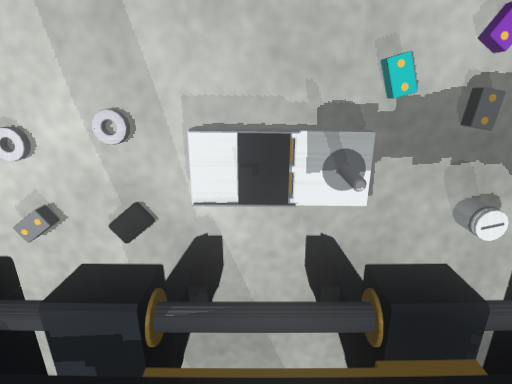

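Run:
```python
from m import *
c=shot('wrist'); im=c['pixels'];d=c['depth']
vv,uu=np.mgrid[120:215,180:385]
uv=np.c_[uu.ravel(),vv.ravel()]
P=dep(c,uv)
z=P[:,2].reshape(vv.shape)
np.set_printoptions(linewidth=250)
sel=(P[:,2]>.040)&(P[:,2]<.056)&(P[:,1]>0)
print('stud',sel.sum(),P[sel].mean(0),P[sel].min(0),P[sel].max(0), uv[sel].mean(0))
top=sel&(P[:,2]>.044);print(P[top].mean(0),P[top].min(0),P[top].max(0),uv[top].min(0),uv[top].max(0))
sp=(P[:,2]>.05)&(P[:,1]<0)
print('spind',P[sp].mean(0),P[sp].min(0),P[sp].max(0))
# gamma crop
g=(np.clip(im[110:220,170:390,::-1]/255.,0,1)**.45*255).astype(np.uint8)
cv2.imwrite('pics/w2c.png',cv2.resize(g,None,fx=3.6,fy=3.6,interpolation=cv2.INTER_CUBIC))
hsv=cv2.cvtColor(im,cv2.COLOR_RGB2HSV)
m=(((hsv[...,2]>195)&(hsv[...,1]<25))|(hsv[...,2]<60)); mm=np.zeros_like(m);mm[125:212,185:378]=1
print(hsv[170,215],hsv[190,340],hsv[110,300],hsv[150,390])
```

```text
stud 199 [0.5330129  0.05486472 0.04653979] [0.52540792 0.047946   0.04013357] [0.53971705 0.0621405  0.04907675] [245.46733668 172.31658291]
[0.53262925 0.05501984 0.04684313] [0.52540792 0.047946   0.04406472] [0.53971436 0.0621405  0.04907675] [239 166] [252 179]
spind [ 0.53097722 -0.04954859  0.07674636] [ 0.52182898 -0.05789409  0.050076  ] [ 0.53573641 -0.04476208  0.08894487]
[100   6 240] [105  13 192] [ 42   8 165] [ 53   9 112]
```

View pics/w2c.png

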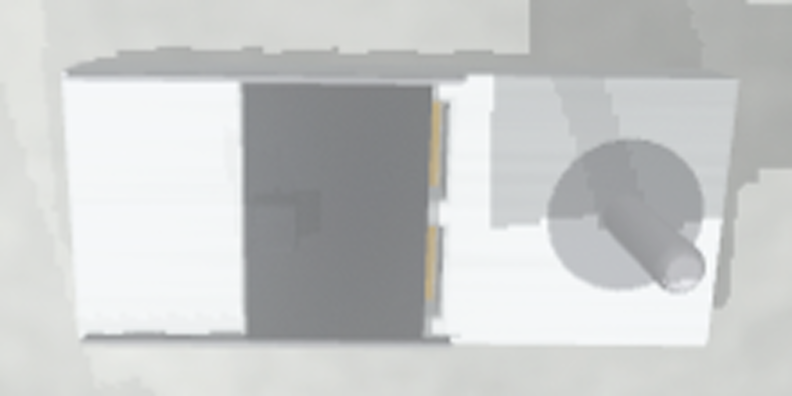

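```bash
python3 - <<'E'
from m import *
c=shot('wrist')
q=np.array([(63,78),(740,78),(708,345),(80,340)])/3.6+[170,110]-.36
w=onz(c,q,.028); print(w.round(4),w.mean(0).round(4)); print(np.linalg.norm(w-np.roll(w,1,0),axis=1).round(4))
print(onz(c,[np.array([686,268])/3.6+[170,110]],.088), onz(c,[np.array([626,214])/3.6+[170,110]],.028))
E
python3 go.py 0.5325 0.055 0.037 -1.2
```

```text
[[ 0.5748  0.1162  0.028 ]
 [ 0.5701 -0.0837  0.028 ]
 [ 0.4859 -0.081   0.028 ]
 [ 0.4925  0.1191  0.028 ]] [0.5308 0.0177 0.028 ]
[0.0824 0.2    0.0843 0.2002]
[[ 0.52979213 -0.05278927  0.088     ]] [[ 0.52911683 -0.05261995  0.028     ]]
t 2.65 pos [0.5306 0.0374 0.2089] yaw -1.36 tilt 0.05 w 43.8 F [-0.2 -0.8  0.6] j7 -1.73
turn -0.16 shift now [  1.5 -17.8 171.9] shift after turn [  1.5 -17.7 171.9]
```

Call:
{"method": "send_rows", "body": {"moves": [{"tx": 1.5, "ty": -18, "tz": 20, "turn": 0, "fingers": -0.1}, {"tx": 0, "ty": 0, "tz": 50, "turn": 0, "fingers": -0.1}, {"tx": 0, "ty": 0, "tz": 50, "turn": 0, "fingers": -0.1}, {"tx": 0, "ty": 0, "tz": 30, "turn": 0, "fingers": -0.1}, {"tx": 0, "ty": 0, "tz": 21, "turn": 0, "fingers": -0.1}, {"tx": 0, "ty": 0, "tz": 0, "turn": 0, "fingers": -0.1}, {"tx": 0, "ty": 0, "tz": 0, "turn": 0, "fingers": -1}, {"tx": 0, "ty": 0, "tz": 0, "turn": 0, "fingers": -1}, {"tx": 0, "ty": 0, "tz": 0, "turn": 0, "fingers": -1}, {"tx": 0, "ty": 0, "tz": 0, "turn": 0, "fingers": -1}, {"tx": 0, "ty": 0, "tz": 0, "turn": 0, "fingers": -1}], "newtons": 15}}

```text
time_s: 3.75
ee_pos: [0.5334, 0.0569, 0.0384]
eef_rot: [3.141, -0.034, 0.002]
wrist_force: [-0.4, -1.0, 5.1]
gripper_width: 0.154
```

```bash
python3 go.py 0.5325 0.055 0.037 -1.2
```

```text
t 3.75 pos [0.5334 0.0569 0.0384] yaw -1.22 tilt 0.07 w 13.6 F [-0.4 -1.   5.1] j7 -1.76
turn -0.02 shift now [-0.8  1.9  1.4] shift after turn [-0.8  1.9  1.4]
```

Call:
{"method": "send_rows", "body": {"moves": [{"tx": 0, "ty": -6, "tz": -1, "turn": 0, "fingers": -1}, {"tx": 0, "ty": -8, "tz": 0, "turn": 0, "fingers": -1}, {"tx": 0, "ty": -8, "tz": 0, "turn": 0, "fingers": -1}, {"tx": 0, "ty": -8, "tz": 0, "turn": 0, "fingers": -1}, {"tx": 0, "ty": -5, "tz": 0, "turn": 0, "fingers": -1}, {"tx": 0, "ty": 0, "tz": 0, "turn": 0, "fingers": -1}]}}

```text
time_s: 4.35
ee_pos: [0.5346, 0.0944, 0.0386]
eef_rot: [-3.14, 0.029, -0.003]
wrist_force: [4.3, 1.2, -7.4]
gripper_width: 0.157
```

Call:
{"method": "send_rows", "body": {"moves": [{"tx": 0, "ty": -1.5, "tz": 0, "turn": 0, "fingers": -1}, {"tx": 0, "ty": -1.5, "tz": 0, "turn": 0, "fingers": -1}]}}

```text
time_s: 4.55
ee_pos: [0.5346, 0.0947, 0.0387]
eef_rot: [3.141, -0.034, 0.003]
wrist_force: [5.8, -1.0, -7.9]
gripper_width: 0.157
```

Call:
{"method": "send_rows", "body": {"moves": [{"tx": 0, "ty": -1.5, "tz": 0, "turn": 0, "fingers": -1}, {"tx": 0, "ty": -1.5, "tz": 0, "turn": 0, "fingers": -1}, {"tx": 0, "ty": 0, "tz": 0, "turn": 0, "fingers": -1}]}}

```text
time_s: 4.85
ee_pos: [0.5347, 0.0977, 0.0386]
eef_rot: [3.141, -0.034, 0.003]
wrist_force: [4.9, -0.9, -7.2]
gripper_width: 0.159
```

Call:
{"method": "send_rows", "body": {"moves": [{"tx": 0, "ty": -1.5, "tz": 0.5, "turn": 0, "fingers": -1}, {"tx": 0, "ty": -1.5, "tz": 0, "turn": 0, "fingers": -1}, {"tx": 0, "ty": 0, "tz": 0, "turn": 0, "fingers": -1}]}}

```text
time_s: 5.15
ee_pos: [0.5348, 0.101, 0.0386]
eef_rot: [3.141, -0.034, 0.003]
wrist_force: [4.9, -1.4, -3.0]
gripper_width: 0.154
```

```bash
python3 go.py 0.5325 0.055 0.037 -1.2; python3 -c "
from h import *
shot('top','t3.png')
c=shot('wrist','w3.png')"
```

```text
t 5.15 pos [0.5348 0.101  0.0386] yaw -1.22 tilt 0.11 w 13.6 F [ 4.9 -1.4 -3. ] j7 -1.82
turn -0.02 shift now [-1.3 46.   1.6] shift after turn [-1.4 46.   1.6]
```

View pics/w3.png

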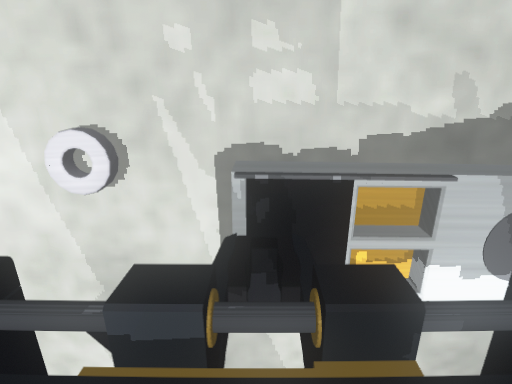

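Call:
{"method": "send_rows", "body": {"moves": [{"tx": 0, "ty": -1.5, "tz": 0, "turn": 0, "fingers": -1}, {"tx": 0, "ty": -1.5, "tz": 0, "turn": 0, "fingers": -1}, {"tx": 0, "ty": -1, "tz": 0, "turn": 0, "fingers": -1}, {"tx": 0, "ty": 0, "tz": 0, "turn": 0, "fingers": -1}]}}

```text
time_s: 5.65
ee_pos: [0.5349, 0.1031, 0.0386]
eef_rot: [3.139, -0.036, 0.003]
wrist_force: [4.8, -3.9, -3.0]
gripper_width: 0.155
```

Call:
{"method": "send_rows", "body": {"moves": [{"tx": 0, "ty": -1.5, "tz": 0, "turn": 0, "fingers": -1}, {"tx": 0, "ty": -1.5, "tz": 0, "turn": 0, "fingers": -1}, {"tx": 0, "ty": 0, "tz": 0, "turn": 0, "fingers": -1}]}}

```text
time_s: 5.95
ee_pos: [0.5349, 0.1031, 0.0385]
eef_rot: [3.136, -0.039, 0.002]
wrist_force: [5.5, -10.4, -4.0]
gripper_width: 0.156
```

Call:
{"method": "send_rows", "body": {"moves": [{"tx": 0, "ty": 3, "tz": 0, "turn": 0, "fingers": -0.2}, {"tx": 0, "ty": 0, "tz": 0, "turn": 0, "fingers": -0.2}, {"tx": 0, "ty": 0, "tz": -20, "turn": 0, "fingers": 0}, {"tx": -10, "ty": 20, "tz": -50, "turn": 0, "fingers": 0}, {"tx": -20, "ty": 30, "tz": -50, "turn": 0, "fingers": 0}, {"tx": -10, "ty": 20, "tz": -30, "turn": 0, "fingers": 0}, {"tx": 0, "ty": 0, "tz": 0, "turn": 0, "fingers": 0}, {"tx": 0, "ty": 0, "tz": 0, "turn": 0, "fingers": 0}]}}

```text
time_s: 6.75
ee_pos: [0.4967, 0.0441, 0.1748]
eef_rot: [-3.14, 0.032, 0.0]
wrist_force: [0.0, -0.0, -0.0]
gripper_width: 0.495
```

```bash
python3 go.py 0.5325 0.055 0.037 -1.2
python3 - <<'E'
from h import *
c=shot('wrist','w4.png')
cv2.imwrite('pics/w4c.png',cv2.resize(c['pixels'][80:230,150:350,::-1],None,fx=4,fy=4,interpolation=cv2.INTER_CUBIC))
np.savez('w4.npz',**c)
E
```

```text
t 6.75 pos [0.4967 0.0441 0.1748] yaw -1.17 tilt 0.07 w 43.6 F [ 0. -0. -0.] j7 -1.75
turn 0.03 shift now [ 35.6 -11.5 137.8] shift after turn [ 35.6 -11.7 137.8]
```

View pics/w4.png

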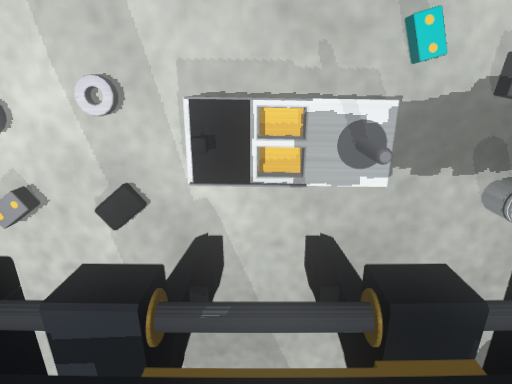

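View pics/w4c.png

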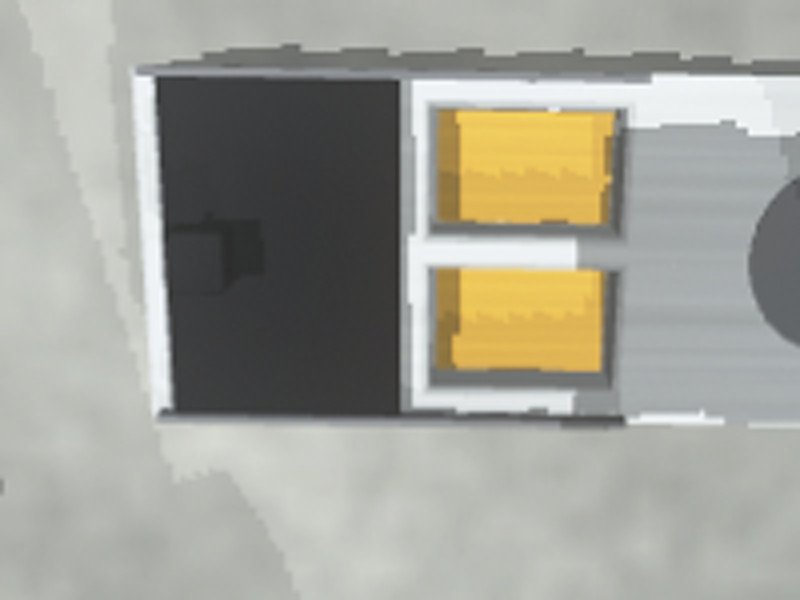

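```bash
python3 - <<'E'
from h import *
c=dict(np.load('w4.npz'))
f=lambda q:(np.array(q)+.5)/4-.5+[150,80]
for q in ([(429,102),(631,106),(622,239),(428,237)],[(427,266),(621,268),(612,388),(428,386)],[(135,72),(0,0)],):
    w=onz(c,f(q),.028); print(w.round(4)); print(w.mean(0).round(4),np.linalg.norm(w-np.roll(w,1,0),axis=1).round(4))
# foot disc centre, spindle top
print(onz(c,[(386,157)],.088))
E
python3 go.py 0.5915 -0.2066 0.1 0
```

```text
[[0.5672 0.0481 0.028 ]
 [0.5654 0.0013 0.028 ]
 [0.5346 0.0028 0.028 ]
 [0.536  0.0492 0.028 ]]
[0.5508 0.0253 0.028 ] [0.0312 0.0469 0.0308 0.0465]
[[0.529  0.0496 0.028 ]
 [0.5276 0.0028 0.028 ]
 [0.4977 0.0045 0.028 ]
 [0.4991 0.0502 0.028 ]]
[0.5134 0.0268 0.028 ] [0.0299 0.0468 0.03   0.0458]
[[0.5753 0.1157 0.028 ]
 [0.5918 0.1449 0.028 ]]
[0.5836 0.1303 0.028 ] [0.0335 0.0335]
[[ 0.52869158 -0.05261425  0.088     ]]
t 6.8 pos [0.4966 0.0447 0.174 ] yaw -1.1 tilt 0.1 w 44.1 F [-0.2  0.4 -0.6] j7 -1.75
turn -1.1 shift now [ 99.8 249.5  73.6] shift after turn [ 94.9 251.3  74. ]
```

```bash
python3 - <<'E'
from h import *
c=dict(np.load('w4.npz'))
print(proj(c,[(.4967,.0441,.02),(.5167,.0441,.02),(.5367,.0441,.02),(.5567,.0441,.02)]))
E
python3 go.py 0.562 -0.201 0.13 -10.7
```

```text
[[262.84621121 176.25847575]
 [262.42497381 156.96153555]
 [261.98679617 136.88334229]
 [261.53094695 115.9897139 ]]
t 6.8 pos [0.4966 0.0447 0.174 ] yaw -1.1 tilt 0.1 w 44.1 F [-0.2  0.4 -0.6] j7 -1.75
turn 9.6 shift now [ 70.1 244.4  43.6] shift after turn [109.9 229.3  44. ]
```

```bash
python3 go.py 0.5909 -0.2064 0.14 -10.7
```

```text
t 6.8 pos [0.4966 0.0447 0.174 ] yaw -1.1 tilt 0.1 w 44.1 F [-0.2  0.4 -0.6] j7 -1.75
turn 9.6 shift now [ 99.1 249.3  33.6] shift after turn [139.3 229.2  34. ]
```

Call:
{"method": "send_rows", "body": {"moves": [{"tx": 0, "ty": 0, "tz": 0, "turn": 4.8, "fingers": 0}, {"tx": 0, "ty": 0, "tz": 0, "turn": 4.8, "fingers": 0}, {"tx": 23, "ty": 38, "tz": 0, "turn": 0, "fingers": 0}, {"tx": 23, "ty": 38, "tz": 0, "turn": 0, "fingers": 0}, {"tx": 23, "ty": 38, "tz": 0, "turn": 0, "fingers": 0}, {"tx": 23, "ty": 38, "tz": 0, "turn": 0, "fingers": 0}, {"tx": 23, "ty": 38, "tz": 10, "turn": 0, "fingers": 0}, {"tx": 24, "ty": 39, "tz": 24, "turn": 0, "fingers": 0}, {"tx": 0, "ty": 0, "tz": 0, "turn": 0, "fingers": 0}, {"tx": 0, "ty": 0, "tz": 0, "turn": 0, "fingers": 0}]}}

```text
time_s: 7.8
ee_pos: [0.5895, -0.2053, 0.1384]
eef_rot: [-3.126, 0.296, 0.007]
wrist_force: [0.8, 0.3, 0.2]
gripper_width: 0.498
```

```bash
cat > bat.py <<'E'
import sys
from m import *
def bat(fn):
    c=shot('wrist',fn); im=c['pixels'];hsv=cv2.cvtColor(im,cv2.COLOR_RGB2HSV)
    s=monitor.observe()
    u=proj(c,[[s['ee_pos'][0],s['ee_pos'][1],.02]])[0]; print('tcp px',u.round(1))
    mk=(hsv[...,0]>12)&(hsv[...,0]<28)&(hsv[...,1]>110)
    D=[(ce,s_[4]) for _,s_,ce in comp(mk,8) if np.hypot(*(ce-u))<90 and s_[4]<400]
    for ce,a in D: print(ce.round(1),a,onz(c,[ce],.02)[0].round(4))
    # grey body: depth-based top face
    vv,uu=np.mgrid[int(u[1])-70:int(u[1])+60,int(u[0])-70:int(u[0])+70]; uv=np.c_[uu.ravel(),vv.ravel()];uv=uv[(uv[:,1]<384)&(uv[:,0]<512)&(uv[:,1]>=0)]
    P=dep(c,uv); k=(P[:,2]>.0165)&(P[:,2]<.025)
    m=np.zeros(im.shape[:2],np.uint8); m[uv[k][:,1],uv[k][:,0]]=1
    for a,st,ce in comp(m,100):
        w=onz(c,cv2.findNonZero(a.astype(np.uint8)).reshape(-1,2),.02)
        r=cv2.minAreaRect((w[:,:2]*1000).astype(np.float32)); print('top face',np.round(r[0],1),np.round(r[1],1),round(r[2],1),ce.round(0),im[int(ce[1])+3,int(ce[0])+6])
bat(sys.argv[1])
E
python3 bat.py w5.png;python3 go.py 0.5909 -0.2064 0.14 -10.7
```

```text
tcp px [261.  186.2]
[251.9 102.1] 67 [ 0.6635 -0.2102  0.02  ]
[264.7 171.6] 57 [ 0.6028 -0.2096  0.02  ]
[264.9 196.9] 51 [ 0.5792 -0.2053  0.02  ]
top face [ 591.8 -207. ] [25.  41.7] 80.0 [264. 183.] [140 142 146]
t 7.85 pos [ 0.59   -0.2038  0.1393] yaw -10.68 tilt 0.23 w 44.0 F [0.4 1.  0.1] j7 -1.48
turn 0.02 shift now [ 1.4  2.4 -0.7] shift after turn [ 1.4  2.4 -0.7]
```

View pics/w5.png

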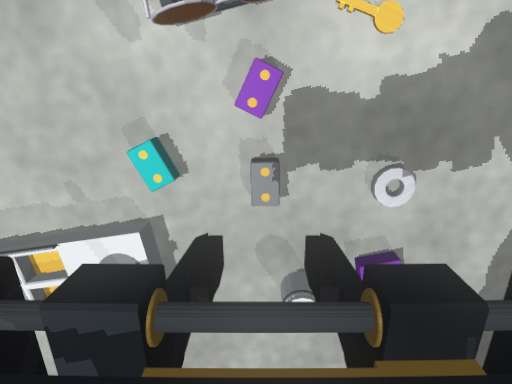

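```bash
python3 go.py 0.5912 -0.2073 0.0115 -10.4;python3 go.py 0.5912 -0.2073 0.0115 -10.4
```

```text
t 7.85 pos [ 0.59   -0.2038  0.1393] yaw -10.68 tilt 0.23 w 44.0 F [0.4 1.  0.1] j7 -1.48
turn -0.28 shift now [  2.3   3.5 127.8] shift after turn [  1.8   3.3 127.8]
t 7.85 pos [ 0.59   -0.2038  0.1393] yaw -10.68 tilt 0.23 w 44.0 F [0.4 1.  0.1] j7 -1.48
turn -0.28 shift now [  2.3   3.5 127.8] shift after turn [  1.8   3.3 127.8]
```

Call:
{"method": "send_rows", "body": {"moves": [{"tx": 2, "ty": 3, "tz": 40, "turn": 0, "fingers": 0}, {"tx": 0, "ty": 0, "tz": 40, "turn": 0, "fingers": 0}, {"tx": 0, "ty": 0, "tz": 28, "turn": 0, "fingers": 0}, {"tx": 0, "ty": 0, "tz": 19, "turn": 0, "fingers": 0}, {"tx": 0, "ty": 0, "tz": 0, "turn": 0, "fingers": 0}, {"tx": 0, "ty": 0, "tz": 0, "turn": 0, "fingers": -1}, {"tx": 0, "ty": 0, "tz": 0, "turn": 0, "fingers": -1}, {"tx": 0, "ty": 0, "tz": 0, "turn": 0, "fingers": -1}, {"tx": 0, "ty": 0, "tz": 0, "turn": 0, "fingers": -1}], "newtons": 20}}

```text
time_s: 8.75
ee_pos: [0.593, -0.2092, 0.0158]
eef_rot: [-3.128, 0.295, -0.004]
wrist_force: [-0.0, 0.5, 6.7]
gripper_width: 0.292
```

```bash
python3 go.py 0.5508 0.0253 0.1 88.3
```

```text
t 8.75 pos [ 0.593  -0.2092  0.0158] yaw -10.77 tilt 0.15 w 25.7 F [-0.   0.5  6.7] j7 -1.48
turn -99.07 shift now [ -85.1 -222.5  -84.3] shift after turn [233.1 -49.1 -84.2]
```

Call:
{"method": "send_rows", "body": {"moves": [{"tx": 0, "ty": 0, "tz": -30, "turn": 0, "fingers": -1}, {"tx": 0, "ty": 0, "tz": -45, "turn": -8.3, "fingers": -1}, {"tx": 0, "ty": 0, "tz": -45, "turn": -8.3, "fingers": -1}, {"tx": 0, "ty": 0, "tz": 0, "turn": -8.3, "fingers": -1}, {"tx": 0, "ty": 0, "tz": 0, "turn": -8.3, "fingers": -1}, {"tx": 0, "ty": 0, "tz": 0, "turn": -8.3, "fingers": -1}, {"tx": 0, "ty": 0, "tz": 0, "turn": -8.3, "fingers": -1}, {"tx": 0, "ty": 0, "tz": 0, "turn": -8.3, "fingers": -1}, {"tx": 0, "ty": 0, "tz": 0, "turn": -8.3, "fingers": -1}, {"tx": 0, "ty": 0, "tz": 0, "turn": -8.3, "fingers": -1}, {"tx": 0, "ty": 0, "tz": 0, "turn": -8.3, "fingers": -1}, {"tx": 0, "ty": 0, "tz": 0, "turn": -8.3, "fingers": -1}]}}

```text
time_s: 9.95
ee_pos: [0.5915, -0.2102, 0.1345]
eef_rot: [2.392, 2.036, -0.001]
wrist_force: [0.6, -0.6, -0.3]
gripper_width: 0.288
```

Call:
{"method": "send_rows", "body": {"moves": [{"tx": 0, "ty": 0, "tz": 0, "turn": -7.8, "fingers": -1}, {"tx": 46, "ty": -10, "tz": 0, "turn": 0, "fingers": -1}, {"tx": 46, "ty": -10, "tz": 0, "turn": 0, "fingers": -1}, {"tx": 46, "ty": -10, "tz": 0, "turn": 0, "fingers": -1}, {"tx": 46, "ty": -10, "tz": 0, "turn": 0, "fingers": -1}, {"tx": 49, "ty": -9, "tz": 0, "turn": 0, "fingers": -1}, {"tx": 0, "ty": 0, "tz": 0, "turn": 0, "fingers": -1}, {"tx": 0, "ty": 0, "tz": 0, "turn": 0, "fingers": -1}, {"tx": 0, "ty": 0, "tz": 0, "turn": 0, "fingers": -1}]}}

```text
time_s: 10.85
ee_pos: [0.5499, 0.0228, 0.1343]
eef_rot: [2.255, 2.185, -0.002]
wrist_force: [0.3, -0.6, -0.5]
gripper_width: 0.288
```

```bash
python3 go.py 0.5508 0.0253 0.1 88.3; python3 -c "
from h import *
c=shot('wrist','w6.png');c=shot('side','s6.png')"; python3 go.py 0.5508 0.0253 0.1 88.3
```

```text
t 10.85 pos [0.5499 0.0228 0.1343] yaw 88.19 tilt 0.11 w 25.4 F [ 0.3 -0.6 -0.5] j7 -0.65
turn -0.11 shift now [ 2.5  0.9 34.3] shift after turn [ 2.5  0.9 34.3]
t 10.95 pos [0.5499 0.0224 0.1341] yaw 88.11 tilt 0.08 w 25.6 F [-0.5  0.9 -0.1] j7 -0.65
turn -0.19 shift now [ 3.   0.8 34.1] shift after turn [ 2.9  0.8 34.1]
```

View pics/w6.png

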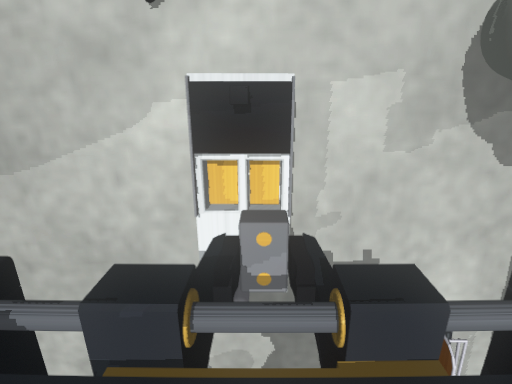

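Run:
```python
from m import *
s=monitor.observe();c=shot('wrist');hsv=cv2.cvtColor(c['pixels'],cv2.COLOR_RGB2HSV)
mk=(hsv[...,0]>12)&(hsv[...,0]<28)&(hsv[...,1]>110)
R=Rn.from_rotvec(s['eef_rot']).as_matrix()
for _,st,ce in comp(mk,20):
    if abs(ce[0]-264)<12 and 225<ce[1]<290:
        P=dep(c,[ce])[0]; print(ce,P.round(4),'tool',(R.T@(P-s['ee_pos'])*1000).round(1))
        Q=onz(c,[ce],s['ee_pos'][2]+.0042)[0];print('  tool at assumed z',(R.T@(Q-s['ee_pos'])*1000).round(1))
vv,uu=np.mgrid[205:235,225:300];uv=np.c_[uu.ravel(),vv.ravel()];P=dep(c,uv);T=(P-s['ee_pos'])@R*1000
k=T[:,2]<25; print(T[k].min(0),T[k].max(0))
for r in range(206,232,2):
    t=(dep(c,[(264,r)])[0]-s['ee_pos'])@R*1000; print(r,t.round(1))
```

```text
[263.56363636 238.73333333] [0.5505 0.0304 0.1378] tool [ 8.   0.3 -3.7]
  tool at assumed z [ 8.3  0.3 -4.2]
[263.46808511 278.60992908] [0.5496 0.006  0.1371] tool [-16.4   0.3  -3. ]
  tool at assumed z [-15.6   0.3  -4.2]
[   9.08619989  -19.98242751 -145.48996932] [79.57213988 13.17565775 15.16793676]
206 [-20.    0.6 118.7]
208 [-20.2   0.6 113.8]
210 [16.8  0.5 14.5]
212 [17.1  0.5 10.8]
214 [16.5  0.5  9.4]
216 [17.1  0.5  5.1]
218 [17.1  0.5  2.2]
220 [16.8  0.5  0.3]
222 [16.6  0.5 -1.8]
224 [16.2  0.5 -3.5]
226 [15.2  0.5 -3.6]
228 [13.8  0.5 -3.1]
230 [12.8  0.5 -3.3]
```

```bash
cat > pk.py <<'E'
from m import *
import sys
s=monitor.observe();c=shot('wrist',sys.argv[1]);hsv=cv2.cvtColor(c['pixels'],cv2.COLOR_RGB2HSV)
R=Rn.from_rotvec(s['eef_rot']).as_matrix()
x0,y0,x1,y1=map(int,sys.argv[2:6])
f=min(800/(x1-x0),600/(y1-y0));f=int(f)
cv2.imwrite('pics/c'+sys.argv[1],cv2.resize(c['pixels'][y0:y1,x0:x1,::-1],None,fx=f,fy=f,interpolation=cv2.INTER_CUBIC));print('scale',f)
np.savez('last.npz',ee=s['ee_pos'],Rt=R,off=np.array([x0,y0]),f=f,**c)
E
cat > q.py <<'E'
from h import *
import sys,json
c=dict(np.load('last.npz')); q=np.array(json.loads(sys.argv[1]),float); z=float(sys.argv[2])
w=onz(c,(q+.5)/c['f']-.5+c['off'],z); print(w.round(4),'mean',w.mean(0).round(4)); 
t=(w-c['ee'])@c['Rt']*1000; print('tool',t.round(1).tolist(),'mean',t.mean(0).round(1))
E
python3 pk.py w7.png 185 140 305 230
```

```text
scale 6
```

View pics/cw7.png

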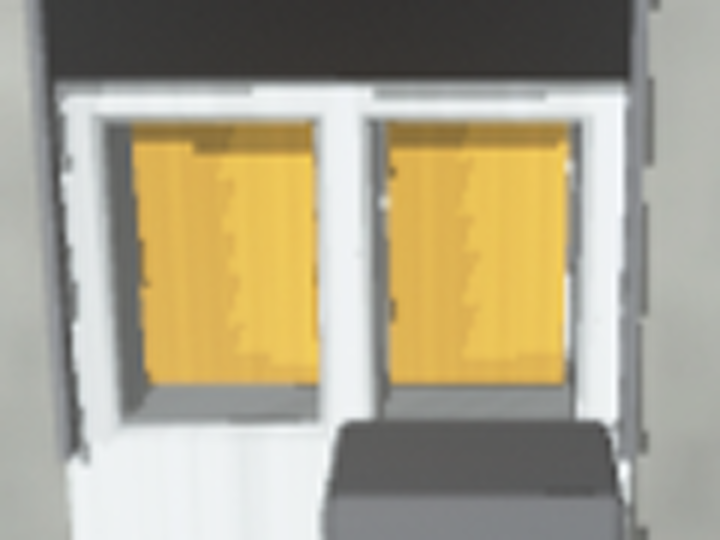

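```bash
python3 q.py "[[367,118],[586,118],[579,424],[375,424]]" 0.028; python3 q.py "[[103,118],[320,118],[324,424],[118,427]]" 0.028
```

```text
[[0.536  0.0496 0.028 ]
 [0.5667 0.0486 0.028 ]
 [0.565  0.0027 0.028 ]
 [0.5348 0.0036 0.028 ]] mean [0.5506 0.0261 0.028 ]
tool [[26.7, -14.8, 106.1], [26.7, 15.9, 106.1], [-19.3, 15.7, 106.1], [-19.4, -14.4, 106.1]] mean [  3.7   0.6 106.1]
[[0.499  0.0509 0.028 ]
 [0.5294 0.0499 0.028 ]
 [0.5273 0.0039 0.028 ]
 [0.4967 0.0044 0.028 ]] mean [0.5131 0.0273 0.028 ]
tool [[26.7, -51.8, 106.1], [26.7, -21.4, 106.1], [-19.4, -22.0, 106.1], [-19.9, -52.5, 106.1]] mean [  3.5 -36.9 106.1]
```

Call:
{"method": "send_rows", "body": {"moves": [{"tx": 7.7, "ty": 0.3, "tz": 20, "turn": 0, "fingers": -1}, {"tx": 0, "ty": 0, "tz": 40, "turn": 0, "fingers": -1}, {"tx": 0, "ty": 0, "tz": 18, "turn": 0, "fingers": -1}, {"tx": 0, "ty": 0, "tz": 0, "turn": 0, "fingers": -1}, {"tx": 0, "ty": 0, "tz": 0, "turn": 0, "fingers": -1}]}}

```text
time_s: 11.55
ee_pos: [0.5505, 0.032, 0.0564]
eef_rot: [2.255, 2.187, -0.0]
wrist_force: [-0.3, 0.4, -0.6]
gripper_width: 0.292
```

```bash
python3 pk.py w8.png 160 100 360 300;python3 go.py 0.5506 0.0297 0.033 88.2
```

```text
scale 3
t 11.6 pos [0.551  0.0321 0.057 ] yaw 88.25 tilt 0.09 w 25.1 F [-0.1 -0.3 -0.1] j7 -0.74
turn 0.05 shift now [-2.5 -0.3 24. ] shift after turn [-2.5 -0.3 24. ]
```

View pics/cw8.png

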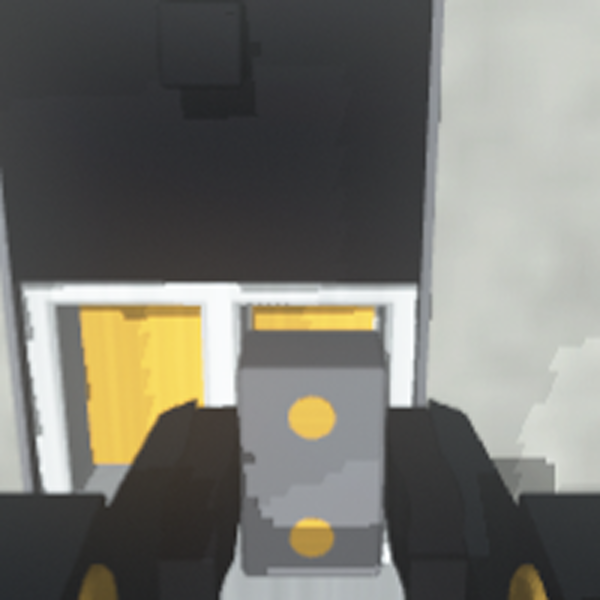

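```bash
python3 q.py "[[242,333],[384,332]]" 0.0408; python3 q.py "[[236,303],[392,303]]" 0.028;python3 q.py "[[311,418],[311,538]]" 0.0608
```

```text
[[0.538  0.0483 0.0408]
 [0.565  0.0477 0.0408]] mean [0.5515 0.048  0.0408]
tool [[16.0, -12.9, 15.6], [16.2, 14.0, 15.6]] mean [16.1  0.5 15.6]
[[0.536  0.0499 0.028 ]
 [0.5675 0.0489 0.028 ]] mean [0.5517 0.0494 0.028 ]
tool [[17.4, -15.0, 28.4], [17.5, 16.5, 28.4]] mean [17.4  0.7 28.4]
[[0.5509 0.0402 0.0608]
 [0.5502 0.0163 0.0608]] mean [0.5505 0.0283 0.0608]
tool [[8.2, 0.2, -4.4], [-15.7, 0.2, -4.4]] mean [-3.7  0.2 -4.4]
```

Call:
{"method": "send_rows", "body": {"moves": [{"tx": -0.7, "ty": 0.2, "tz": 5, "turn": 0, "fingers": -1}, {"tx": 0, "ty": 0, "tz": 8, "turn": 0, "fingers": -1}, {"tx": 0, "ty": 0, "tz": 8, "turn": 0, "fingers": -1}, {"tx": 0, "ty": 0, "tz": 4, "turn": 0, "fingers": -1}, {"tx": 0, "ty": 0, "tz": 0, "turn": 0, "fingers": -1}, {"tx": 0, "ty": 0, "tz": 0, "turn": 0, "fingers": -1}]}}

```text
time_s: 12.2
ee_pos: [0.5508, 0.0293, 0.0309]
eef_rot: [2.255, 2.184, -0.003]
wrist_force: [1.9, -6.0, -1.6]
gripper_width: 0.293
```

Call:
{"method": "send_rows", "body": {"moves": [{"tx": -1, "ty": 0, "tz": 0, "turn": 0, "fingers": -1}, {"tx": 0, "ty": 0, "tz": 0, "turn": 0, "fingers": -1}]}}

```text
time_s: 12.4
ee_pos: [0.5507, 0.0293, 0.031]
eef_rot: [2.255, 2.186, -0.002]
wrist_force: [2.2, -5.6, -2.8]
gripper_width: 0.291
```

Call:
{"method": "send_rows", "body": {"moves": [{"tx": 0, "ty": 0, "tz": 0, "turn": 0, "fingers": -0.1}, {"tx": 0, "ty": 0, "tz": 0, "turn": 0, "fingers": -0.1}, {"tx": 0, "ty": 0, "tz": -20, "turn": 0, "fingers": -0.1}, {"tx": -10, "ty": 0, "tz": -40, "turn": 0, "fingers": -0.1}, {"tx": 0, "ty": 0, "tz": 0, "turn": 0, "fingers": -1}, {"tx": 0, "ty": 0, "tz": 0, "turn": 0, "fingers": -1}, {"tx": 0, "ty": 0, "tz": 0, "turn": 0, "fingers": -1}, {"tx": 0, "ty": 0, "tz": 0, "turn": 0, "fingers": -1}]}}

```text
time_s: 13.2
ee_pos: [0.5493, 0.0213, 0.0903]
eef_rot: [-2.252, -2.188, 0.002]
wrist_force: [0.1, -0.0, 0.5]
gripper_width: 0.108
```

```bash
python3 pk.py w9.png 140 100 380 300;python3 go.py 0.5507 0.0258 0.05 88.2
```

```text
scale 3
t 13.25 pos [0.5494 0.0213 0.0903] yaw 88.35 tilt 0.1 w 6.2 F [-0.1  0.5  0.5] j7 -0.69
turn 0.15 shift now [ 4.6  1.3 40.3] shift after turn [ 4.6  1.2 40.3]
```

View pics/cw9.png

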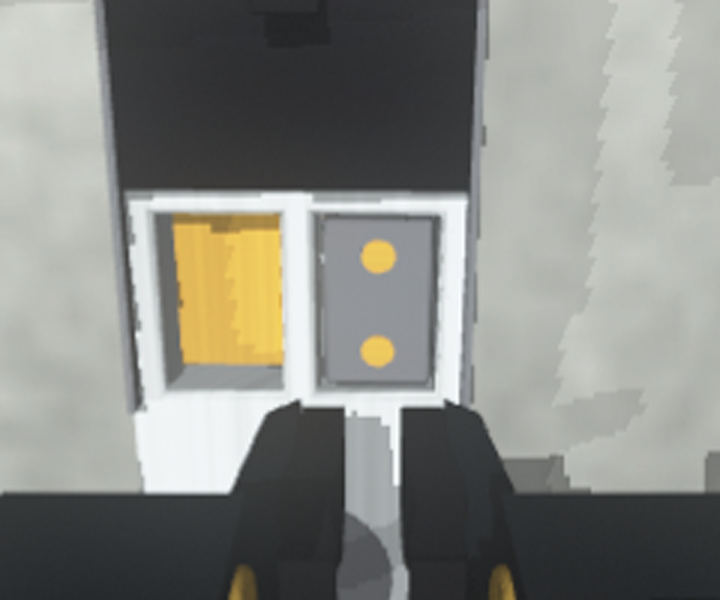

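Call:
{"method": "send_rows", "body": {"moves": [{"tx": 4.6, "ty": 1.2, "tz": 20, "turn": 0, "fingers": -1}, {"tx": 0, "ty": 0, "tz": 25, "turn": 0, "fingers": -1}, {"tx": 0, "ty": 0, "tz": 7, "turn": 0, "fingers": -1}, {"tx": 0, "ty": 0, "tz": 3, "turn": 0, "fingers": -1}, {"tx": 0, "ty": 0, "tz": 0, "turn": 0, "fingers": -1}], "newtons": 10}}

```text
time_s: 13.75
ee_pos: [0.5513, 0.0254, 0.0361]
eef_rot: [-2.254, -2.188, 0.001]
wrist_force: [0.9, -0.1, 0.9]
gripper_width: 0.008
```

Call:
{"method": "send_rows", "body": {"moves": [{"tx": 0, "ty": 0, "tz": 1.5, "turn": 0, "fingers": -1}, {"tx": 0, "ty": 0, "tz": 0, "turn": 0, "fingers": -1}]}}

```text
time_s: 13.95
ee_pos: [0.5518, 0.0253, 0.0353]
eef_rot: [2.254, 2.188, 0.001]
wrist_force: [-0.8, 0.5, -1.1]
gripper_width: 0.004
```

Call:
{"method": "send_rows", "body": {"moves": [{"tx": 0, "ty": 0, "tz": 1.5, "turn": 0, "fingers": -1}, {"tx": 0, "ty": 0, "tz": 0, "turn": 0, "fingers": -1}]}}

```text
time_s: 14.15
ee_pos: [0.5515, 0.0252, 0.0334]
eef_rot: [2.254, 2.188, 0.0]
wrist_force: [-0.6, 0.3, 0.2]
gripper_width: 0.0
```

Call:
{"method": "send_rows", "body": {"moves": [{"tx": 0, "ty": 0, "tz": 1.5, "turn": 0, "fingers": -1}, {"tx": 0, "ty": 0, "tz": 0, "turn": 0, "fingers": -1}]}}

```text
time_s: 14.35
ee_pos: [0.5513, 0.0252, 0.0316]
eef_rot: [-2.254, -2.188, 0.0]
wrist_force: [0.1, -0.2, 0.7]
gripper_width: 0.005
```

Call:
{"method": "send_rows", "body": {"moves": [{"tx": 0, "ty": 0, "tz": 1.5, "turn": 0, "fingers": -1}, {"tx": 0, "ty": 0, "tz": 0, "turn": 0, "fingers": -1}]}}

```text
time_s: 14.55
ee_pos: [0.5514, 0.0253, 0.0301]
eef_rot: [2.254, 2.188, -0.0]
wrist_force: [0.1, 0.7, -0.2]
gripper_width: 0.005
```

Call:
{"method": "send_rows", "body": {"moves": [{"tx": 0, "ty": 0, "tz": 1.5, "turn": 0, "fingers": -1}, {"tx": 0, "ty": 0, "tz": 0, "turn": 0, "fingers": -1}]}}

```text
time_s: 14.75
ee_pos: [0.5515, 0.0253, 0.0286]
eef_rot: [2.254, 2.188, 0.0]
wrist_force: [0.6, 0.1, 0.6]
gripper_width: 0.009
```

Call:
{"method": "send_rows", "body": {"moves": [{"tx": 0, "ty": 0, "tz": 1, "turn": 0, "fingers": -1}, {"tx": 0, "ty": 0, "tz": 0, "turn": 0, "fingers": -1}]}}

```text
time_s: 14.95
ee_pos: [0.5515, 0.0253, 0.0284]
eef_rot: [2.254, 2.188, 0.0]
wrist_force: [-0.9, -0.4, 8.0]
gripper_width: 0.006
```

Call:
{"method": "send_rows", "body": {"moves": [{"tx": 0, "ty": 0, "tz": -15, "turn": 0, "fingers": -1}, {"tx": -10, "ty": 0, "tz": -40, "turn": 0, "fingers": -1}, {"tx": -10, "ty": 0, "tz": -20, "turn": 0, "fingers": -1}, {"tx": 0, "ty": 0, "tz": 0, "turn": 0, "fingers": -1}]}}

```text
time_s: 15.35
ee_pos: [0.5524, 0.0036, 0.105]
eef_rot: [2.255, 2.182, 0.004]
wrist_force: [-0.2, -0.4, -0.5]
gripper_width: 0.005
```

```bash
python3 pk.py w10.png 140 100 380 300;python3 - <<'E'
from h import *
c=dict(np.load('last.npz'))
vv,uu=np.mgrid[100:260,160:340];uv=np.c_[uu.ravel(),vv.ravel()];P=dep(c,uv)
def st(n,x0,x1,y0,y1):
    k=(P[:,0]>x0)&(P[:,0]<x1)&(P[:,1]>y0)&(P[:,1]<y1)&(P[:,2]<.05); print(n,k.sum(),np.median(P[k,2]).round(4),P[k,2].std().round(4))
st('bat',.543,.558,.010,.042);st('housing',.50,.56,-.015,-.005);st('rib',.531,.533,.005,.045);st('pocket a',.503,.523,.010,.04);st('hatch',.5,.56,.065,.095)
E
```

```text
scale 3
bat 810 0.0276 0.0007
housing 881 0.0276 0.0006
rib 136 0.0276 0.0007
pocket a 896 0.0126 0.0007
hatch 1911 0.0331 0.0007
```

View pics/cw10.png

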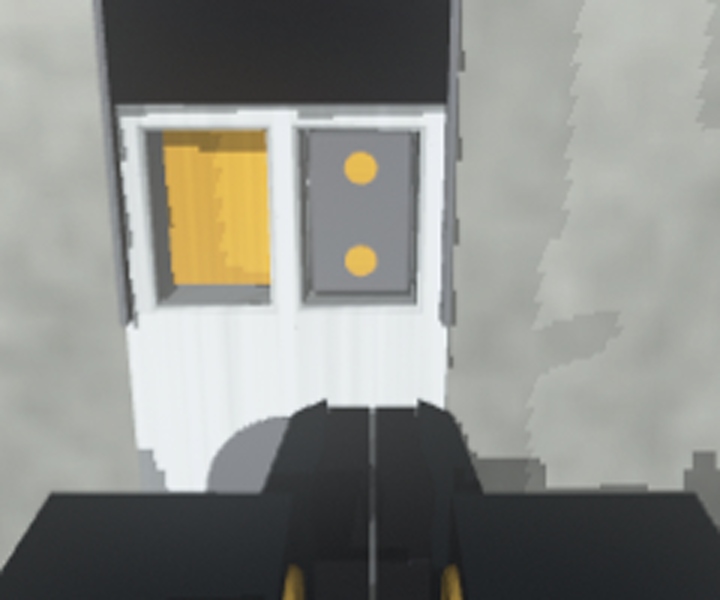

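```bash
python3 go.py 0.4642 0.3224 0.14 122.8
```

```text
t 15.4 pos [0.5516 0.0045 0.1036] yaw 88.2 tilt 0.13 w 0.7 F [ 0.6  0.8 -0.4] j7 -0.66
turn -34.6 shift now [315.  -97.2 -36.7] shift after turn [314.5  98.8 -36.4]
```

Call:
{"method": "send_rows", "body": {"moves": [{"tx": 0, "ty": 0, "tz": -20, "turn": -8.5, "fingers": 0}, {"tx": 0, "ty": 0, "tz": -16, "turn": -8.5, "fingers": 0}, {"tx": 0, "ty": 0, "tz": 0, "turn": -8.5, "fingers": 0}, {"tx": 0, "ty": 0, "tz": 0, "turn": -8.5, "fingers": 0}, {"tx": 45, "ty": 14, "tz": 0, "turn": 0, "fingers": 0}, {"tx": 45, "ty": 14, "tz": 0, "turn": 0, "fingers": 0}, {"tx": 45, "ty": 14, "tz": 0, "turn": 0, "fingers": 0}, {"tx": 45, "ty": 14, "tz": 0, "turn": 0, "fingers": 0}, {"tx": 45, "ty": 14, "tz": 0, "turn": 0, "fingers": 0}, {"tx": 45, "ty": 14, "tz": 0, "turn": 0, "fingers": 0}, {"tx": 45, "ty": 15, "tz": 0, "turn": 0, "fingers": 0}, {"tx": 0, "ty": 0, "tz": 0, "turn": 0, "fingers": 0}]}}

```text
time_s: 16.6
ee_pos: [0.4614, 0.3345, 0.1382]
eef_rot: [-1.496, -2.755, -0.01]
wrist_force: [-0.1, -0.4, 0.0]
gripper_width: 0.5
```

Call:
{"method": "send_rows", "body": {"moves": [{"tx": 0, "ty": 0, "tz": 0, "turn": 0, "fingers": 0}, {"tx": 0, "ty": 0, "tz": 0, "turn": 0, "fingers": 0}]}}

```text
time_s: 16.8
ee_pos: [0.4661, 0.3227, 0.1375]
eef_rot: [1.517, 2.751, -0.005]
wrist_force: [-0.5, -0.4, 0.8]
gripper_width: 0.496
```

```bash
python3 bat.py w11.png;python3 go.py 0.4642 0.3224 0.14 122.8
```

```text
tcp px [264.6 186. ]
[262.5 172.1] 57 [0.458  0.3323 0.02  ]
[263.  197.4] 54 [0.4711 0.3123 0.02  ]
top face [464.2 322.6] [25.8 41.9] 33.5 [262. 184.] [121 124 128]
t 16.85 pos [0.4665 0.3223 0.1377] yaw 122.19 tilt 0.16 w 44.1 F [-0.1 -0.9  0.3] j7 -0.71
turn -0.61 shift now [ 1.3 -1.9 -2.3] shift after turn [ 1.3 -1.9 -2.3]
```

View pics/w11.png

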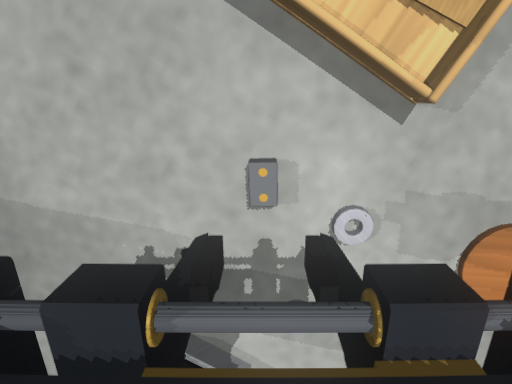

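Call:
{"method": "send_rows", "body": {"moves": [{"tx": -0.7, "ty": -1.9, "tz": 40, "turn": -0.8, "fingers": 0}, {"tx": 0, "ty": 0, "tz": 40, "turn": 0, "fingers": 0}, {"tx": 0, "ty": 0, "tz": 27, "turn": 0, "fingers": 0}, {"tx": 0, "ty": 0, "tz": 17, "turn": 0, "fingers": 0}, {"tx": 0, "ty": 0, "tz": 0, "turn": 0, "fingers": 0}, {"tx": 0, "ty": 0, "tz": 0, "turn": 0, "fingers": 0}], "newtons": 20}}

```text
time_s: 17.45
ee_pos: [0.4654, 0.3217, 0.0148]
eef_rot: [1.499, 2.761, -0.001]
wrist_force: [0.7, 0.5, -0.1]
gripper_width: 0.501
```

```bash
python3 go.py 0.4644 0.3224 0.013 122.8
```

```text
t 17.45 pos [0.4654 0.3217 0.0148] yaw 123.01 tilt 0.05 w 44.1 F [ 0.7  0.5 -0.1] j7 -0.84
turn 0.21 shift now [ 1.1 -0.5  1.8] shift after turn [ 1.1 -0.5  1.8]
```

Call:
{"method": "send_rows", "body": {"moves": [{"tx": 0, "ty": 0, "tz": 1.5, "turn": 0, "fingers": 0}, {"tx": 0, "ty": 0, "tz": 0, "turn": 0, "fingers": -1}, {"tx": 0, "ty": 0, "tz": 0, "turn": 0, "fingers": -1}, {"tx": 0, "ty": 0, "tz": 0, "turn": 0, "fingers": -1}, {"tx": 0, "ty": 0, "tz": 0, "turn": 0, "fingers": -1}, {"tx": 0, "ty": 0, "tz": -30, "turn": 0, "fingers": -1}, {"tx": 0, "ty": 0, "tz": -45, "turn": 8.5, "fingers": -1}, {"tx": 0, "ty": 0, "tz": -45, "turn": 8.5, "fingers": -1}, {"tx": 0, "ty": 0, "tz": 0, "turn": 8.5, "fingers": -1}, {"tx": 0, "ty": 0, "tz": 0, "turn": 8.5, "fingers": -1}, {"tx": 0, "ty": 0, "tz": 0, "turn": 0.8, "fingers": -1}]}}

```text
time_s: 18.55
ee_pos: [0.4649, 0.3229, 0.1336]
eef_rot: [2.255, 2.187, 0.001]
wrist_force: [-0.1, -0.0, -1.4]
gripper_width: 0.292
```

```bash
python3 go.py 0.5132 0.027 0.13 88.2
```

```text
t 18.55 pos [0.4649 0.3229 0.1336] yaw 88.25 tilt 0.05 w 25.7 F [-0.1 -0.  -1.4] j7 -1.16
turn 0.05 shift now [-294.3   57.3    3.7] shift after turn [-294.2   57.5    3.6]
```

Call:
{"method": "send_rows", "body": {"moves": [{"tx": -42, "ty": 8, "tz": 0, "turn": 0, "fingers": -1}, {"tx": -42, "ty": 8, "tz": 0, "turn": 0, "fingers": -1}, {"tx": -42, "ty": 8, "tz": 0, "turn": 0, "fingers": -1}, {"tx": -42, "ty": 8, "tz": 0, "turn": 0, "fingers": -1}, {"tx": -42, "ty": 8, "tz": 0, "turn": 0, "fingers": -1}, {"tx": -42, "ty": 8, "tz": 0, "turn": 0, "fingers": -1}, {"tx": -42, "ty": 9, "tz": 0, "turn": 0, "fingers": -1}, {"tx": 0, "ty": 0, "tz": 30, "turn": 0, "fingers": -1}, {"tx": 0, "ty": 0, "tz": 40, "turn": 0, "fingers": -1}, {"tx": 0, "ty": 0, "tz": 5, "turn": 0, "fingers": -1}, {"tx": 0, "ty": 0, "tz": 0, "turn": 0, "fingers": -1}, {"tx": 0, "ty": 0, "tz": 0, "turn": 0, "fingers": -1}]}}

```text
time_s: 19.75
ee_pos: [0.5137, 0.0281, 0.0592]
eef_rot: [2.252, 2.19, 0.002]
wrist_force: [-0.9, 0.5, -0.5]
gripper_width: 0.288
```

```bash
python3 go.py 0.5132 0.027 0.033 88.2; python3 pk.py w12.png 160 100 360 300;python3 go.py 0.5132 0.027 0.033 88.2
```

```text
t 19.75 pos [0.5137 0.0281 0.0592] yaw 88.41 tilt 0.07 w 25.4 F [-0.9  0.5 -0.5] j7 -0.83
turn 0.21 shift now [-1.1 -0.5 26.2] shift after turn [-1.1 -0.5 26.2]
scale 3
t 19.8 pos [0.514  0.028  0.0595] yaw 88.4 tilt 0.13 w 25.4 F [0.7 0.7 0.1] j7 -0.83
turn 0.2 shift now [-1.1 -0.9 26.5] shift after turn [-1.1 -0.8 26.5]
```

View pics/cw12.png

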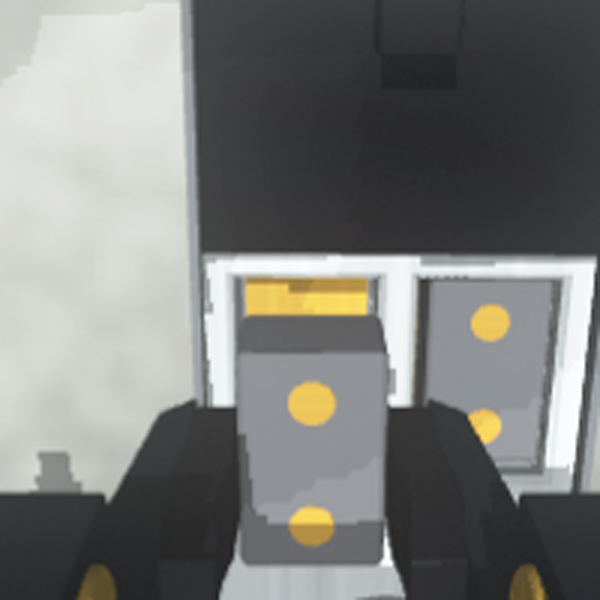

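```bash
python3 - <<'E'
from h import *
c=dict(np.load('last.npz'))
for q in ((311,404),(311,515),(311,380)):
    print(((dep(c,[np.array(q)/3+c['off']])[0]-c['ee'])@c['Rt']*1000).round(1))
E
python3 q.py "[[241,317],[382,317]]" 0.0440; python3 q.py "[[229,274],[384,274]]" 0.028;python3 q.py "[[311,404],[311,526]]" 0.064
```

```text
[11.8  0.4 -6.6]
[-10.2   0.4  -5.9]
[15.9  0.4 -6. ]
[[0.5013 0.0478 0.044 ]
 [0.5278 0.0471 0.044 ]] mean [0.5145 0.0474 0.044 ]
tool [[19.4, -13.0, 15.2], [19.4, 13.5, 15.2]] mean [19.4  0.3 15.2]
[[0.4978 0.0512 0.028 ]
 [0.5294 0.0504 0.028 ]] mean [0.5136 0.0508 0.028 ]
tool [[22.7, -16.6, 31.2], [22.7, 15.0, 31.2]] mean [22.7 -0.8 31.2]
[[0.5142 0.0391 0.064 ]
 [0.5136 0.0151 0.064 ]] mean [0.5139 0.0271 0.064 ]
tool [[11.1, 0.2, -4.8], [-12.9, 0.2, -4.8]] mean [-0.9  0.2 -4.8]
```

Call:
{"method": "send_rows", "body": {"moves": [{"tx": 0, "ty": -0.8, "tz": 8, "turn": 0.2, "fingers": -1}, {"tx": 0, "ty": 0, "tz": 8, "turn": 0, "fingers": -1}, {"tx": 0, "ty": 0, "tz": 8, "turn": 0, "fingers": -1}, {"tx": 0, "ty": 0, "tz": 3, "turn": 0, "fingers": -1}, {"tx": 0, "ty": 0, "tz": 0, "turn": 0, "fingers": -1}, {"tx": 0, "ty": 0, "tz": 0, "turn": 0, "fingers": -1}]}}

```text
time_s: 20.4
ee_pos: [0.5124, 0.0274, 0.0311]
eef_rot: [-2.258, -2.184, 0.0]
wrist_force: [-1.4, 0.7, -0.1]
gripper_width: 0.297
```

Call:
{"method": "send_rows", "body": {"moves": [{"tx": 0, "ty": 0, "tz": 0, "turn": 0, "fingers": -0.2}, {"tx": 0, "ty": 0, "tz": 0, "turn": 0, "fingers": -0.2}, {"tx": 0, "ty": 0, "tz": -25, "turn": 0, "fingers": -0.2}, {"tx": 0, "ty": 0, "tz": 0, "turn": 0, "fingers": -1}, {"tx": 0, "ty": 0, "tz": 0, "turn": 0, "fingers": -1}, {"tx": 0, "ty": 0, "tz": 0, "turn": 0, "fingers": -1}, {"tx": 0, "ty": 0, "tz": 0, "turn": 0, "fingers": -1}, {"tx": 0, "ty": 0, "tz": 10, "turn": 0, "fingers": -1}, {"tx": 0, "ty": 0, "tz": 8, "turn": 0, "fingers": -1}, {"tx": 0, "ty": 0, "tz": 0, "turn": 0, "fingers": -1}]}}

```text
time_s: 21.4
ee_pos: [0.5114, 0.0272, 0.0366]
eef_rot: [-2.257, -2.184, 0.004]
wrist_force: [-0.3, -0.4, 1.5]
gripper_width: 0.008
```

Call:
{"method": "send_rows", "body": {"moves": [{"tx": 0, "ty": 0, "tz": 2, "turn": 0, "fingers": -1}, {"tx": 0, "ty": 0, "tz": 2, "turn": 0, "fingers": -1}, {"tx": 0, "ty": 0, "tz": 0, "turn": 0, "fingers": -1}]}}

```text
time_s: 21.7
ee_pos: [0.5123, 0.0274, 0.034]
eef_rot: [-2.258, -2.184, 0.0]
wrist_force: [0.7, 0.4, 0.2]
gripper_width: 0.007
```

Call:
{"method": "send_rows", "body": {"moves": [{"tx": 0, "ty": 0, "tz": 1.5, "turn": 0, "fingers": -1}, {"tx": 0, "ty": 0, "tz": 1.5, "turn": 0, "fingers": -1}, {"tx": 0, "ty": 0, "tz": 0, "turn": 0, "fingers": -1}]}}

```text
time_s: 22.0
ee_pos: [0.5126, 0.0273, 0.0312]
eef_rot: [2.258, 2.184, 0.001]
wrist_force: [0.3, -0.0, 0.1]
gripper_width: 0.011
```

Call:
{"method": "send_rows", "body": {"moves": [{"tx": 0, "ty": 0, "tz": 1.5, "turn": 0, "fingers": -1}, {"tx": 0, "ty": 0, "tz": 1, "turn": 0, "fingers": -1}, {"tx": 0, "ty": 0, "tz": 0, "turn": 0, "fingers": -1}]}}

```text
time_s: 22.3
ee_pos: [0.5126, 0.0273, 0.0286]
eef_rot: [2.258, 2.184, 0.0]
wrist_force: [-0.4, -0.2, -0.1]
gripper_width: 0.009
```

Call:
{"method": "send_rows", "body": {"moves": [{"tx": 0, "ty": 0, "tz": 1, "turn": 0, "fingers": -1}, {"tx": 0, "ty": 0, "tz": 0, "turn": 0, "fingers": -1}]}}

```text
time_s: 22.5
ee_pos: [0.5126, 0.0273, 0.0284]
eef_rot: [2.257, 2.184, 0.001]
wrist_force: [-0.6, 0.0, 10.1]
gripper_width: 0.003
```

Call:
{"method": "send_rows", "body": {"moves": [{"tx": 0, "ty": 0, "tz": -15, "turn": 0, "fingers": -1}, {"tx": -10, "ty": 0, "tz": -40, "turn": 0, "fingers": -1}, {"tx": -10, "ty": 0, "tz": -20, "turn": 0, "fingers": -1}, {"tx": 0, "ty": 0, "tz": 0, "turn": 0, "fingers": -1}]}}

```text
time_s: 22.9
ee_pos: [0.5129, 0.0056, 0.1047]
eef_rot: [2.259, 2.179, 0.003]
wrist_force: [-0.6, -0.1, 0.5]
gripper_width: 0.004
```

```bash
cat > hz.py <<'E'
from h import *
c=dict(np.load('last.npz'))
vv,uu=np.mgrid[60:270,120:400];uv=np.c_[uu.ravel(),vv.ravel()];P=dep(c,uv)
def st(n,x0,x1,y0,y1):
    k=(P[:,0]>x0)&(P[:,0]<x1)&(P[:,1]>y0)&(P[:,1]<y1)&(P[:,2]<.05); print(n,k.sum(),np.median(P[k,2]).round(4),P[k,2].std().round(4))
st('batb',.543,.558,.010,.042);st('housing',.50,.56,-.015,-.005);st('rib',.531,.533,.005,.045);st('bata',.505,.521,.010,.042);st('bata+y',.505,.521,.035,.044);st('bata-y',.505,.521,.01,.019);st('hatch',.5,.56,.065,.095)
E
python3 pk.py w13.png 140 100 380 300;python3 hz.py; python3 go.py 0.5335 0.1015 0.1 -1.8
```

```text
scale 3
batb 818 0.0276 0.0007
housing 869 0.0276 0.0006
rib 146 0.0275 0.0006
bata 863 0.0276 0.0006
bata+y 256 0.0277 0.0006
bata-y 229 0.0276 0.0007
hatch 3985 0.033 0.0008
t 22.95 pos [0.5123 0.0065 0.1034] yaw 87.99 tilt 0.12 w 0.3 F [ 0.3  0.3 -0.1] j7 -0.76
turn 89.79 shift now [95.6 17.8  3.5] shift after turn [ 18.2 -95.6   3.4]
```

View pics/cw13.png

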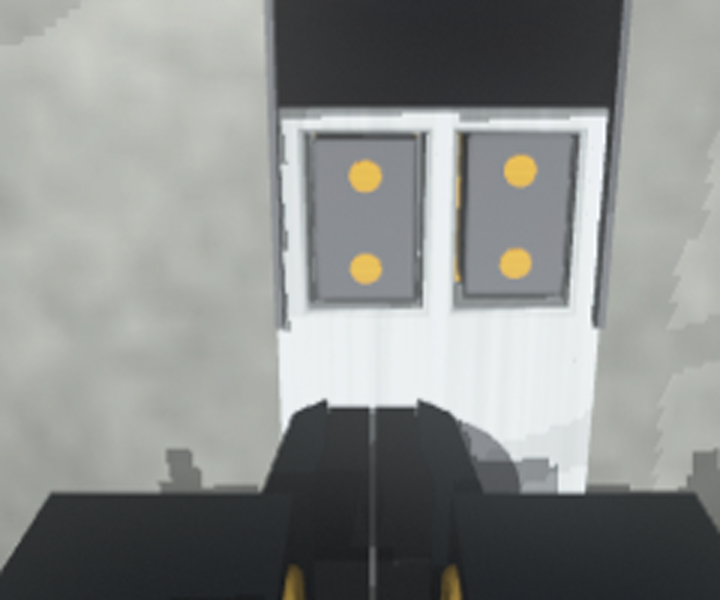

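```bash
python3 - <<'E'
from h import *
c=dict(np.load('last.npz'))
vv,uu=np.mgrid[0:200,180:400];uv=np.c_[uu.ravel(),vv.ravel()];P=dep(c,uv)
k=(P[:,2]>.044)&(P[:,2]<.051); print(k.sum(),P[k].min(0),P[k].max(0),np.median(P[k],0))
E
python3 go.py 0.5338 0.1015 0.1 88.0
```

```text
553 [0.52699424 0.09477102 0.04402056] [0.54092907 0.10907732 0.04894481] [0.53397178 0.1019671  0.04687266]
t 22.95 pos [0.5123 0.0065 0.1034] yaw 87.99 tilt 0.12 w 0.3 F [ 0.3  0.3 -0.1] j7 -0.76
turn -0.01 shift now [95.7 18.1  3.5] shift after turn [95.7 18.2  3.4]
```

Stud at (0.534, 0.102). Grip it across x and slide shut.

Call:
{"method": "send_rows", "body": {"moves": [{"tx": 40, "ty": 8, "tz": 0, "turn": 0, "fingers": -0.2}, {"tx": 40, "ty": 8, "tz": 0, "turn": 0, "fingers": -0.2}, {"tx": 16, "ty": 2, "tz": 20, "turn": 0, "fingers": -0.2}, {"tx": 0, "ty": 0, "tz": 30, "turn": 0, "fingers": -0.2}, {"tx": 0, "ty": 0, "tz": 13, "turn": 0, "fingers": -0.2}, {"tx": 0, "ty": 0, "tz": 0, "turn": 0, "fingers": -0.2}, {"tx": 0, "ty": 0, "tz": 0, "turn": 0, "fingers": -1}, {"tx": 0, "ty": 0, "tz": 0, "turn": 0, "fingers": -1}, {"tx": 0, "ty": 0, "tz": 0, "turn": 0, "fingers": -1}, {"tx": 0, "ty": 0, "tz": 0, "turn": 0, "fingers": -1}, {"tx": 0, "ty": 0, "tz": 0, "turn": 0, "fingers": -1}], "newtons": 15}}

```text
time_s: 24.05
ee_pos: [0.534, 0.1025, 0.0406]
eef_rot: [2.258, 2.182, 0.003]
wrist_force: [2.0, -1.3, 5.0]
gripper_width: 0.153
```

Call:
{"method": "send_rows", "body": {"moves": [{"tx": -8, "ty": 0, "tz": 0, "turn": 0, "fingers": -1}, {"tx": -8, "ty": 0, "tz": 0, "turn": 0, "fingers": -1}, {"tx": -8, "ty": 0, "tz": 0, "turn": 0, "fingers": -1}, {"tx": -8, "ty": 0, "tz": 0, "turn": 0, "fingers": -1}, {"tx": -8, "ty": 0, "tz": 0, "turn": 0, "fingers": -1}, {"tx": -6, "ty": 0, "tz": 0, "turn": 0, "fingers": -1}, {"tx": -4, "ty": 0, "tz": 0, "turn": 0, "fingers": -1}, {"tx": 0, "ty": 0, "tz": 0, "turn": 0, "fingers": -1}]}}

```text
time_s: 24.85
ee_pos: [0.5322, 0.0518, 0.0405]
eef_rot: [2.258, 2.182, 0.003]
wrist_force: [1.8, -0.1, 7.6]
gripper_width: 0.155
```

Call:
{"method": "send_rows", "body": {"moves": [{"tx": -2, "ty": 0, "tz": 0, "turn": 0, "fingers": -1}, {"tx": -2, "ty": 0, "tz": 0, "turn": 0, "fingers": -1}, {"tx": -1.5, "ty": 0, "tz": 0, "turn": 0, "fingers": -1}, {"tx": 0, "ty": 0, "tz": 0, "turn": 0, "fingers": -1}]}}

```text
time_s: 25.25
ee_pos: [0.5321, 0.0472, 0.0405]
eef_rot: [2.257, 2.183, 0.004]
wrist_force: [1.2, 1.4, 7.0]
gripper_width: 0.155
```

Call:
{"method": "send_rows", "body": {"moves": [{"tx": -1.5, "ty": 0, "tz": 0, "turn": 0, "fingers": -1}, {"tx": 0, "ty": 0, "tz": 0, "turn": 0, "fingers": -1}]}}

```text
time_s: 25.45
ee_pos: [0.5321, 0.0464, 0.0405]
eef_rot: [2.257, 2.184, 0.005]
wrist_force: [1.3, 1.7, 7.2]
gripper_width: 0.154
```

Call:
{"method": "send_rows", "body": {"moves": [{"tx": -1.5, "ty": 0, "tz": 0, "turn": 0, "fingers": -1}, {"tx": -1, "ty": 0, "tz": 0, "turn": 0, "fingers": -1}, {"tx": 0, "ty": 0, "tz": 0, "turn": 0, "fingers": -1}]}}

```text
time_s: 25.75
ee_pos: [0.5321, 0.0464, 0.0406]
eef_rot: [-2.255, -2.186, -0.01]
wrist_force: [0.8, 5.2, 6.0]
gripper_width: 0.154
```

Call:
{"method": "send_rows", "body": {"moves": [{"tx": 2.5, "ty": 0, "tz": 0, "turn": 0, "fingers": -0.2}, {"tx": 0, "ty": 0, "tz": 0, "turn": 0, "fingers": -0.2}, {"tx": 0, "ty": 0, "tz": -20, "turn": 0, "fingers": -0.2}, {"tx": 0, "ty": 0, "tz": -40, "turn": 0, "fingers": 0}, {"tx": 0, "ty": 0, "tz": -40, "turn": 0, "fingers": 0}, {"tx": 0, "ty": 0, "tz": 0, "turn": 0, "fingers": 0}]}}

```text
time_s: 26.35
ee_pos: [0.5332, 0.0455, 0.1435]
eef_rot: [2.256, 2.18, 0.008]
wrist_force: [-0.1, 0.2, 0.2]
gripper_width: 0.496
```

```bash
python3 pk.py w14.png 100 0 440 260; python3 go.py 0.5791 0.2097 0.14 88.2
python3 - <<'E'
from h import *
shot('top','t14.png')
E
```

```text
scale 2
t 26.4 pos [0.5319 0.0449 0.1414] yaw 88.02 tilt 0.19 w 43.8 F [-0.  -0.  -0.4] j7 -0.76
turn -0.18 shift now [166.3  41.4   1.5] shift after turn [166.2  42.    1.4]
```

View pics/cw14.png

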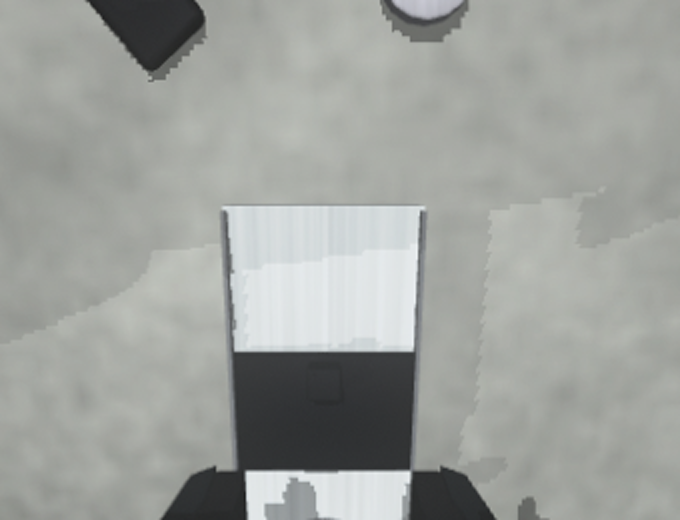

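View pics/t14.png

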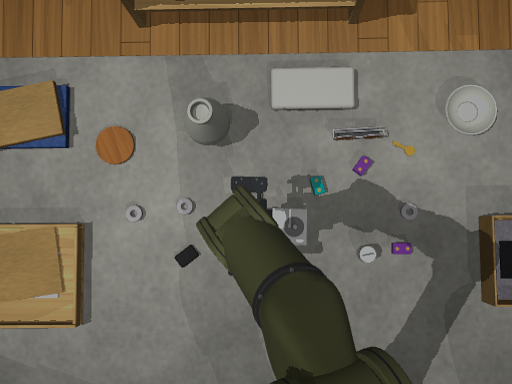

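Call:
{"method": "send_rows", "body": {"moves": [{"tx": 42, "ty": 10, "tz": 0, "turn": 0, "fingers": 0.3}, {"tx": 42, "ty": 11, "tz": 0, "turn": 0, "fingers": 0.3}, {"tx": 42, "ty": 11, "tz": 0, "turn": 0, "fingers": 0.3}, {"tx": 40, "ty": 10, "tz": 0, "turn": 0, "fingers": 0.3}, {"tx": 0, "ty": 0, "tz": 0, "turn": 0, "fingers": 0.3}, {"tx": 0, "ty": 0, "tz": 0, "turn": 0, "fingers": 0.3}, {"tx": 0, "ty": 0, "tz": 0, "turn": 0, "fingers": 0.3}]}}

```text
time_s: 27.15
ee_pos: [0.5776, 0.2076, 0.1381]
eef_rot: [2.259, 2.182, -0.007]
wrist_force: [0.4, -0.3, 0.2]
gripper_width: 0.649
```

```bash
cat > ring.py <<'E'
import sys
from m import *
def ring(fn,z=.012,zlo=.0085,zhi=.0165,dia=40):
    s=monitor.observe();c=shot('wrist',fn); R=Rn.from_rotvec(s['eef_rot']).as_matrix()
    vv,uu=np.mgrid[0:384,0:512];uv=np.c_[uu.ravel(),vv.ravel()];P=dep(c,uv)
    m=((P[:,2]>zlo)&(P[:,2]<zhi)&(c['depth'].ravel()>0)).reshape(384,512).astype(np.uint8)
    for a,st,ce in comp(m,150):
        cs=max(cv2.findContours(a.astype(np.uint8),cv2.RETR_EXTERNAL,cv2.CHAIN_APPROX_NONE)[0],key=cv2.contourArea).reshape(-1,2)
        w=onz(c,cs,z)[:,:2]*1000
        if len(w)<8: continue
        A=np.c_[2*w,np.ones(len(w))]; sol=np.linalg.lstsq(A,(w**2).sum(1),rcond=None)[0]; r=np.sqrt(sol[2]+sol[:2]@sol[:2])
        if abs(2*r-dia)<6:
            p=np.array([sol[0]/1000,sol[1]/1000,z]); t=(p-s['ee_pos'])@R*1000
            print('circle c',sol[:2].round(1),'dia',round(2*r,1),'px',ce.round(0),'tool',t.round(1))
if __name__=='__main__': ring(sys.argv[1],*map(float,sys.argv[2:]))
E
python3 ring.py w15.png; python3 go.py 0.5791 0.2097 0.14 88.2
```

```text
circle c [564.  330.6] dia 38.2 px [242.  37.] tool [122.9 -17.5 125.7]
circle c [461.9 204.9] dia 44.3 px [141. 188.] tool [  -6.2 -115.2  126.4]
circle c [579.6 209.2] dia 38.5 px [266. 180.] tool [  2.1   2.3 126.1]
circle c [548.2 122.1] dia 35.6 px [239. 268.] tool [-86.  -26.1 126.5]
t 27.2 pos [0.5779 0.2074 0.1385] yaw 87.99 tilt 0.22 w 57.1 F [ 0.2 -0.4 -0.4] j7 -0.9
turn -0.21 shift now [ 2.3  1.1 -1.5] shift after turn [ 2.3  1.1 -1.5]
```

View pics/w15.png

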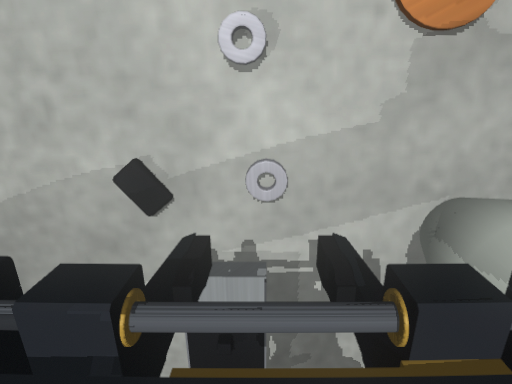

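Run:
```python
from h import *
c=shot('top')
vv,uu=np.mgrid[85:160,170:260];uv=np.c_[uu.ravel(),vv.ravel()];P=dep(c,uv)
for lo,hi in((.02,.06),(.06,.11),(.11,.15),(.15,.18)):
    k=(P[:,2]>lo)&(P[:,2]<hi);print(lo,k.sum(),P[k].min(0).round(3),P[k].max(0).round(3))
```

```text
0.02 56 [0.721 0.096 0.045] [0.785 0.187 0.059]
0.06 598 [0.721 0.096 0.06 ] [0.822 0.198 0.11 ]
0.11 580 [0.731 0.106 0.11 ] [0.811 0.186 0.15 ]
0.15 488 [0.747 0.121 0.15 ] [0.798 0.174 0.175]
```

Call:
{"method": "send_rows", "body": {"moves": [{"tx": 2, "ty": 1.7, "tz": 40, "turn": 0, "fingers": 0.3}, {"tx": 0, "ty": 0, "tz": 45, "turn": 0, "fingers": 0.3}, {"tx": 0, "ty": 0, "tz": 33, "turn": 0, "fingers": 0.3}, {"tx": 0, "ty": 0, "tz": 12, "turn": 0, "fingers": 0.2}, {"tx": 0, "ty": 0, "tz": 0, "turn": 0, "fingers": 0.2}, {"tx": 0, "ty": 0, "tz": 0, "turn": 0, "fingers": 0.2}], "newtons": 5}}

```text
time_s: 27.85
ee_pos: [0.5812, 0.2122, 0.011]
eef_rot: [2.258, 2.183, 0.003]
wrist_force: [0.3, -0.1, 0.3]
gripper_width: 0.601
```

```bash
python3 go.py 0.5795 0.2093 0.005 88.2
```

```text
t 27.85 pos [0.5812 0.2122 0.011 ] yaw 88.06 tilt 0.11 w 52.9 F [ 0.3 -0.1  0.3] j7 -0.99
turn -0.14 shift now [-3.  -1.6  6. ] shift after turn [-3.  -1.6  6. ]
```

Call:
{"method": "send_rows", "body": {"moves": [{"tx": -3, "ty": -1.6, "tz": 3, "turn": 0, "fingers": 0.2}, {"tx": 0, "ty": 0, "tz": 3, "turn": 0, "fingers": 0.2}, {"tx": 0, "ty": 0, "tz": 0, "turn": 0, "fingers": -1}, {"tx": 0, "ty": 0, "tz": 0, "turn": 0, "fingers": -1}, {"tx": 0, "ty": 0, "tz": 0, "turn": 0, "fingers": -1}, {"tx": 0, "ty": 0, "tz": 0, "turn": 0, "fingers": -1}], "newtons": 5}}

```text
time_s: 28.45
ee_pos: [0.5788, 0.2093, 0.0041]
eef_rot: [2.258, 2.184, 0.001]
wrist_force: [-0.1, -1.0, 3.7]
gripper_width: 0.442
```

```bash
python3 go.py 0.5795 0.2093 0.005 88.2
```

```text
t 28.45 pos [0.5788 0.2093 0.0041] yaw 88.1 tilt 0.03 w 38.9 F [-0.1 -1.   3.7] j7 -1.0
turn -0.1 shift now [ 0.   0.7 -0.9] shift after turn [ 0.   0.7 -0.9]
```

Call:
{"method": "send_rows", "body": {"moves": [{"tx": 0, "ty": 0, "tz": 0, "turn": 0, "fingers": 0.25}, {"tx": 0, "ty": 0, "tz": -2, "turn": 0, "fingers": 0.25}, {"tx": 0, "ty": 0, "tz": 0, "turn": 8.5, "fingers": 0.25}, {"tx": 0, "ty": 0, "tz": 0, "turn": 8.5, "fingers": 0.25}, {"tx": 0, "ty": 0, "tz": 0, "turn": 8.5, "fingers": 0.25}, {"tx": 0, "ty": 0, "tz": 0, "turn": 8.5, "fingers": 0.25}, {"tx": 0, "ty": 0, "tz": 0, "turn": 8.5, "fingers": 0.25}, {"tx": 0, "ty": 0, "tz": 0, "turn": 8.5, "fingers": 0.25}, {"tx": 0, "ty": 0, "tz": 0, "turn": 8.5, "fingers": 0.25}, {"tx": 0, "ty": 0, "tz": 0, "turn": 8.5, "fingers": 0.25}, {"tx": 0, "ty": 0, "tz": 0, "turn": 8.5, "fingers": 0.25}, {"tx": 0, "ty": 0, "tz": 0, "turn": 8.5, "fingers": 0.25}]}}

```text
time_s: 29.65
ee_pos: [0.5784, 0.2095, 0.0056]
eef_rot: [-3.14, -0.076, 0.0]
wrist_force: [-0.1, 0.2, 0.2]
gripper_width: 0.627
```

Call:
{"method": "send_rows", "body": {"moves": [{"tx": 0, "ty": 0, "tz": 0, "turn": 5, "fingers": 0.25}, {"tx": 0, "ty": 0, "tz": 2, "turn": 0, "fingers": 0.25}, {"tx": 0, "ty": 0, "tz": 0, "turn": 0, "fingers": 0.25}]}}

```text
time_s: 29.95
ee_pos: [0.5783, 0.2094, 0.0034]
eef_rot: [3.141, -0.048, -0.001]
wrist_force: [-1.1, 0.5, -0.5]
gripper_width: 0.623
```

```bash
python3 go.py 0.5788 0.2093 0.005 -1.8
```

```text
t 29.95 pos [0.5783 0.2094 0.0034] yaw -1.76 tilt 0.03 w 54.8 F [-1.1  0.5 -0.5] j7 -2.01
turn 0.04 shift now [ 0.5  0.  -1.6] shift after turn [ 0.5  0.  -1.6]
```

Call:
{"method": "send_rows", "body": {"moves": [{"tx": 0.5, "ty": 0, "tz": 0, "turn": 0, "fingers": 0.25}, {"tx": 0, "ty": 0, "tz": 0, "turn": 0, "fingers": -1}, {"tx": 0, "ty": 0, "tz": 0, "turn": 0, "fingers": -1}, {"tx": 0, "ty": 0, "tz": 0, "turn": 0, "fingers": -1}, {"tx": 0, "ty": 0, "tz": 0, "turn": 0, "fingers": -1}, {"tx": 0, "ty": 0, "tz": -30, "turn": 0, "fingers": -1}, {"tx": 0, "ty": 0, "tz": -45, "turn": 0, "fingers": -1}, {"tx": 0, "ty": 0, "tz": -45, "turn": 0, "fingers": -1}, {"tx": 0, "ty": 0, "tz": 0, "turn": 0, "fingers": -1}], "newtons": 25}}

```text
time_s: 30.85
ee_pos: [0.5831, 0.2105, 0.1296]
eef_rot: [-3.137, 0.053, -0.017]
wrist_force: [1.2, -0.1, 0.8]
gripper_width: 0.441
```

```bash
python3 go.py 0.5293 -0.0525 0.12 -1.8
```

```text
t 30.85 pos [0.5831 0.2105 0.1296] yaw -1.92 tilt 0.66 w 38.9 F [ 1.2 -0.1  0.8] j7 -2.01
turn -0.12 shift now [-45.1 264.7   8. ] shift after turn [-45.5 264.5   9.6]
```

Call:
{"method": "send_rows", "body": {"moves": [{"tx": -7, "ty": 44, "tz": 0, "turn": 0, "fingers": -1}, {"tx": -7, "ty": 44, "tz": 0, "turn": 0, "fingers": -1}, {"tx": -7, "ty": 44, "tz": 0, "turn": 0, "fingers": -1}, {"tx": -7, "ty": 44, "tz": 0, "turn": 0, "fingers": -1}, {"tx": -7, "ty": 44, "tz": 0, "turn": 0, "fingers": -1}, {"tx": -7, "ty": 44, "tz": 0, "turn": 0, "fingers": -1}, {"tx": 0, "ty": 0, "tz": 0, "turn": 0, "fingers": -1}, {"tx": 0, "ty": 0, "tz": 0, "turn": 0, "fingers": -1}, {"tx": 0, "ty": 0, "tz": 0, "turn": 0, "fingers": -1}, {"tx": 0, "ty": 0, "tz": 0, "turn": 0, "fingers": -1}, {"tx": 0, "ty": 0, "tz": 0, "turn": 0, "fingers": -1}]}}

```text
time_s: 31.95
ee_pos: [0.5286, -0.0516, 0.1236]
eef_rot: [-3.141, 0.048, -0.0]
wrist_force: [0.2, 0.3, -0.7]
gripper_width: 0.449
```

```bash
python3 go.py 0.5293 -0.0525 0.12 -1.8; python3 pk.py w16.png 160 60 360 290; python3 go.py 0.5293 -0.0525 0.12 -1.8
```

```text
t 31.95 pos [ 0.5286 -0.0516  0.1236] yaw -1.75 tilt 0.04 w 39.5 F [ 0.2  0.3 -0.7] j7 -1.67
turn 0.05 shift now [0.7 0.9 3.6] shift after turn [0.7 0.9 3.6]
scale 2
t 32.0 pos [ 0.5285 -0.0519  0.1236] yaw -1.77 tilt 0.02 w 39.1 F [-1.1  0.2 -1. ] j7 -1.67
turn 0.03 shift now [0.8 0.5 3.6] shift after turn [0.8 0.5 3.6]
```

View pics/cw16.png

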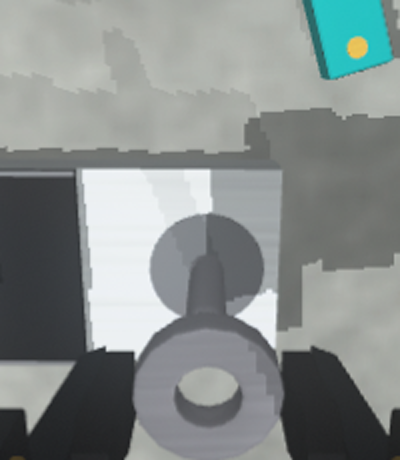

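```bash
python3 q.py "[[150,266],[264,266],[207,213.5],[207,266]]" 0.028; python3 ring.py w16b.png 0.1318 0.128 0.136
python3 - <<'E'
from h import *
c=dict(np.load('last.npz'))
for q in ((150,390),(208,340),(265,390),(208,440)):
    print(((dep(c,[np.array(q)/2+c['off']])[0]-c['ee'])@c['Rt']*1000).round(1))
E
```

```text
[[ 0.5311 -0.0285  0.028 ]
 [ 0.5297 -0.0761  0.028 ]
 [ 0.5528 -0.053   0.028 ]
 [ 0.5304 -0.0523  0.028 ]] mean [ 0.536  -0.0525  0.028 ]
tool [[1.8, -23.1, 95.6], [1.8, 24.5, 95.6], [24.3, 0.7, 95.6], [1.8, 0.7, 95.6]] mean [ 7.4  0.7 95.6]
[  2.3 -13.6  -7.8]
[16.6  1.2 -8.4]
[ 2.1 15.8 -7.5]
[-12.8   1.2  -7.4]
```

```bash
cat > held.py <<'E'
from m import *
import sys
c=dict(np.load('last.npz')); zl,zh=float(sys.argv[1]),float(sys.argv[2])
vv,uu=np.mgrid[150:330,200:330];uv=np.c_[uu.ravel(),vv.ravel()];P=dep(c,uv);T=(P-c['ee'])@c['Rt']*1000
k=(T[:,2]>zl)&(T[:,2]<zh)&(np.abs(T[:,1])<25)&(np.abs(T[:,0])<28)
m=k.reshape(vv.shape).astype(np.uint8)
cv2.imwrite('pics/held.png',m*255)
zt=np.median(T[k,2]);print('n',k.sum(),'z',zt)
cs,h=cv2.findContours(m,cv2.RETR_CCOMP,cv2.CHAIN_APPROX_NONE)
for q in cs:
    if len(q)<25: continue
    q=q.reshape(-1,2)+[200,150]
    o,d=ray(c,q); o=(o-c['ee'])@c['Rt']*1000; d=d@c['Rt']; w=o+d*((zt-o[2])/d[:,2])[:,None]; w=w[:,:2]
    ok=np.ones(len(w),bool)
    for _ in range(6):
        s=np.linalg.lstsq(np.c_[2*w[ok],np.ones(ok.sum())],(w[ok]**2).sum(1),rcond=None)[0]; r=np.sqrt(s[2]+s[:2]@s[:2]); e=np.abs(np.hypot(*(w-s[:2]).T)-r); ok=e<max(1,np.median(e)*2)
    print('centre tool',s[:2].round(2),'dia',round(2*r,1),len(w),ok.sum())
E
python3 held.py -10 -5.5
```

```text
n 3449 z -7.807117275922317
centre tool [ 7.99 22.55] dia 4.8 31 26
centre tool [0.92 0.87] dia 38.9 291 236
centre tool [0.82 0.93] dia 16.9 95 95
```

View pics/held.png

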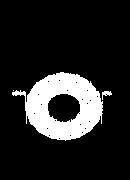

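Call:
{"method": "send_rows", "body": {"moves": [{"tx": 0, "ty": 0, "tz": 15, "turn": 0, "fingers": -1}, {"tx": 0, "ty": 0, "tz": 13, "turn": 0, "fingers": -1}, {"tx": 0, "ty": 0, "tz": 5, "turn": 0, "fingers": -1}, {"tx": 0, "ty": 0, "tz": 5, "turn": 0, "fingers": -1}, {"tx": 0, "ty": 0, "tz": 5, "turn": 0, "fingers": -1}, {"tx": 0, "ty": 0, "tz": 0, "turn": 0, "fingers": -1}]}}

```text
time_s: 32.65
ee_pos: [0.5286, -0.0526, 0.0803]
eef_rot: [-3.14, 0.051, -0.0]
wrist_force: [0.8, 2.9, -2.3]
gripper_width: 0.441
```

```bash
python3 go.py 0.5293 -0.0525 0.04 -1.8
```

```text
t 32.65 pos [ 0.5286 -0.0526  0.0803] yaw -1.86 tilt 0.04 w 38.8 F [ 0.8  2.9 -2.3] j7 -1.68
turn -0.06 shift now [ 0.7 -0.1 40.3] shift after turn [ 0.7 -0.1 40.3]
```

Call:
{"method": "send_rows", "body": {"moves": [{"tx": 0, "ty": -0.7, "tz": 5, "turn": 0, "fingers": -1}, {"tx": 0, "ty": 0, "tz": 10, "turn": 0, "fingers": -1}, {"tx": 0, "ty": 0, "tz": 10, "turn": 0, "fingers": -1}, {"tx": 0, "ty": 0, "tz": 10, "turn": 0, "fingers": -1}, {"tx": 0, "ty": 0, "tz": 8, "turn": 0, "fingers": -1}, {"tx": 0, "ty": 0, "tz": 0, "turn": 0, "fingers": -1}, {"tx": 0, "ty": 0, "tz": 0, "turn": 0, "fingers": -1}]}}

```text
time_s: 33.35
ee_pos: [0.5282, -0.0524, 0.0373]
eef_rot: [-3.141, 0.052, 0.001]
wrist_force: [-0.3, 1.3, -1.9]
gripper_width: 0.444
```

Call:
{"method": "send_rows", "body": {"moves": [{"tx": 0, "ty": 0, "tz": 3, "turn": 0, "fingers": -1}, {"tx": 0, "ty": 0, "tz": 0, "turn": 0, "fingers": -1}, {"tx": 0, "ty": 0, "tz": 0, "turn": 0, "fingers": 0.1}, {"tx": 0, "ty": 0, "tz": 0, "turn": 0, "fingers": 0.2}, {"tx": 0, "ty": 0, "tz": 0, "turn": 0, "fingers": 0.2}, {"tx": 0, "ty": 0, "tz": -30, "turn": 0, "fingers": 0.2}, {"tx": 0, "ty": 0, "tz": -40, "turn": 0, "fingers": 0.2}, {"tx": 0, "ty": 0, "tz": -30, "turn": 0, "fingers": 0.2}, {"tx": 0, "ty": 0, "tz": 0, "turn": 0, "fingers": 0.2}, {"tx": 0, "ty": 0, "tz": 0, "turn": 0, "fingers": 0.2}, {"tx": 0, "ty": 0, "tz": 0, "turn": 0, "fingers": 0.2}]}}

```text
time_s: 34.45
ee_pos: [0.5275, -0.0527, 0.1338]
eef_rot: [3.141, -0.052, -0.003]
wrist_force: [-0.2, 0.7, 0.4]
gripper_width: 0.6
```

```bash
python3 pk.py w17.png 160 80 360 290; python3 ring.py w17b.png 0.04 0.0365 0.044; python3 go.py 0.5635 0.3312 0.14 -1.8;python3 -c "
from topm import *
c=shot('top','t17.png');run(c)"
```

```text
scale 2
t 34.55 pos [ 0.5274 -0.0525  0.1335] yaw -1.9 tilt 0.15 w 52.8 F [0.1 0.2 0.3] j7 -1.67
turn -0.1 shift now [  23.3 -384.7   -6.6] shift after turn [  24.  -384.7   -6.5]
s1 uv [132.88 213.23] ell [62.5 65. ] [0.5631 0.332  0.012 ] circ [133.02 213.66] 33.8956413269043Traceback (most recent call last):
  File "<string>", line 3, in <module>
    c=shot('top','t17.png');run(c)
                            ~~~^^^
  File "topm.py", line 11, in run
    (cx,cy),rad=cv2.minEnclosingCircle(cs); e=cv2.fitEllipse(cs)
                                              ~~~~~~~~~~~~~~^^^^
cv2.error: OpenCV(4.12.0) /io/opencv/modules/imgproc/src/shapedescr.cpp:361: error: (-201:Incorrect size of input array) There should be at least 5 points to fit the ellipse in function 'fitEllipseNoDirect'
```

View pics/cw17.png

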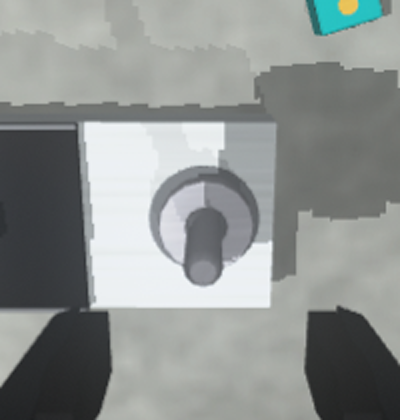

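Call:
{"method": "send_rows", "body": {"moves": [{"tx": 3, "ty": -43, "tz": 0, "turn": 0, "fingers": 0.2}, {"tx": 3, "ty": -43, "tz": 0, "turn": 0, "fingers": 0.2}, {"tx": 3, "ty": -43, "tz": 0, "turn": 0, "fingers": 0.2}, {"tx": 3, "ty": -43, "tz": 0, "turn": 0, "fingers": 0.2}, {"tx": 3, "ty": -43, "tz": 0, "turn": 0, "fingers": 0.2}, {"tx": 3, "ty": -43, "tz": 0, "turn": 0, "fingers": 0.2}, {"tx": 3, "ty": -43, "tz": 0, "turn": 0, "fingers": 0.2}, {"tx": 3, "ty": -43, "tz": 0, "turn": 0, "fingers": 0.2}, {"tx": 0, "ty": -41, "tz": 0, "turn": 0, "fingers": 0.2}, {"tx": 0, "ty": 0, "tz": 0, "turn": 0, "fingers": 0.2}, {"tx": 0, "ty": 0, "tz": 0, "turn": 0, "fingers": 0.2}, {"tx": 0, "ty": 0, "tz": 0, "turn": 0, "fingers": 0.2}]}}

```text
time_s: 35.8
ee_pos: [0.5651, 0.3294, 0.1339]
eef_rot: [3.139, -0.054, -0.001]
wrist_force: [0.4, 1.2, -0.5]
gripper_width: 0.602
```

Call:
{"method": "send_rows", "body": {"moves": [{"tx": 0, "ty": 0, "tz": 40, "turn": 0, "fingers": 0.2}, {"tx": 0, "ty": 0, "tz": 20, "turn": 0, "fingers": 0.2}, {"tx": 0, "ty": 0, "tz": 0, "turn": 0, "fingers": 0.2}, {"tx": 0, "ty": 0, "tz": 0, "turn": 0, "fingers": 0.2}, {"tx": 0, "ty": 0, "tz": 0, "turn": 0, "fingers": 0.2}]}}

```text
time_s: 36.3
ee_pos: [0.5664, 0.3311, 0.0762]
eef_rot: [-3.14, 0.054, -0.004]
wrist_force: [-0.7, 0.0, 0.4]
gripper_width: 0.6
```

```bash
python3 ring.py w18.png; python3 go.py 0.5635 0.331 0.0045 -1.8
```

```text
circle c [564.7 330.9] dia 38.7 px [263. 210.] tool [-1.8  0.3 64.2]
t 36.35 pos [0.5663 0.3314 0.0763] yaw -1.95 tilt 0.16 w 53.1 F [ 0.6 -0.9  0.9] j7 -2.16
turn -0.15 shift now [-3.   0.6 71.8] shift after turn [-2.8  0.5 71.8]
```

View pics/w18.png

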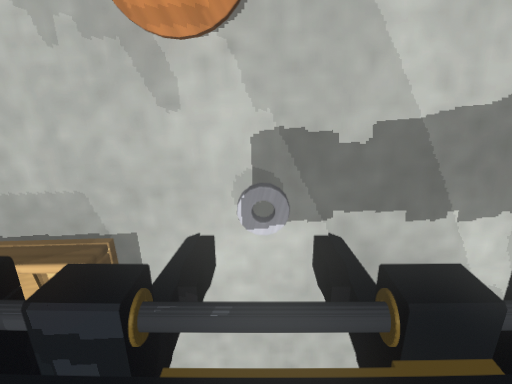

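Run:
```python
from h import *
c=shot('top')
vv,uu=np.mgrid[215:335,0:100];uv=np.c_[uu.ravel(),vv.ravel()];P=dep(c,uv)
k=(P[:,2]>.02)&(P[:,2]<.3);print(k.sum(),P[k].min(0).round(3),P[k].max(0).round(3))
k=(P[:,2]>.05)&(P[:,2]<.3);print(k.sum(),P[k].min(0).round(3),P[k].max(0).round(3))
```

```text
71 [0.528 0.306 0.033] [0.539 0.637 0.299]
26 [0.528 0.306 0.259] [0.539 0.327 0.299]
```

Run:
```python
from h import *
c=shot('top');s=shot('side')
print(onz(c,[(83,224),(83,326),(0,224)],.07),onz(c,[(83,224)],.0))
c=shot('wrist')
for q in ((100,245),(60,246),(110,255),(20,246)): print(dep(c,[q])[0])
```

```text
[[0.53812323 0.42794341 0.07      ]
 [0.31030306 0.42394551 0.07      ]
 [0.5397931  0.61723691 0.07      ]] [[0.53847205 0.45649335 0.        ]]
[0.54031899 0.45763392 0.01335612]
[0.54064874 0.48882239 0.01404773]
[0.52858812 0.45461063 0.00815585]
[0.53973623 0.52390633 0.01067681]
```

Call:
{"method": "send_rows", "body": {"moves": [{"tx": -2, "ty": 0.5, "tz": 35, "turn": 0, "fingers": 0.2}, {"tx": 0, "ty": 0, "tz": 25, "turn": 0, "fingers": 0.2}, {"tx": 0, "ty": 0, "tz": 9, "turn": 0, "fingers": 0.2}, {"tx": 0, "ty": 0, "tz": 0, "turn": 0, "fingers": 0.2}, {"tx": 0, "ty": 0, "tz": 0, "turn": 0, "fingers": 0.2}], "newtons": 5}}

```text
time_s: 37.05
ee_pos: [0.5639, 0.3314, 0.0067]
eef_rot: [-3.14, 0.052, -0.003]
wrist_force: [-0.6, 1.0, -0.2]
gripper_width: 0.601
```

```bash
python3 go.py 0.564 0.331 0.0045 -1.8
```

```text
t 37.05 pos [0.5639 0.3314 0.0067] yaw -1.9 tilt 0.1 w 52.9 F [-0.6  1.  -0.2] j7 -2.16
turn -0.1 shift now [0.1 0.4 2.2] shift after turn [0.1 0.4 2.2]
```

Call:
{"method": "send_rows", "body": {"moves": [{"tx": 0, "ty": 0, "tz": 2, "turn": 0, "fingers": 0.2}, {"tx": 0, "ty": 0, "tz": 0, "turn": 0, "fingers": -1}, {"tx": 0, "ty": 0, "tz": 0, "turn": 0, "fingers": -1}, {"tx": 0, "ty": 0, "tz": 0, "turn": 0, "fingers": -1}, {"tx": 0, "ty": 0, "tz": 0, "turn": 0, "fingers": -1}]}}

```text
time_s: 37.55
ee_pos: [0.5635, 0.3313, 0.0044]
eef_rot: [-3.141, 0.052, -0.002]
wrist_force: [0.1, -0.1, 4.7]
gripper_width: 0.454
```

```bash
python3 go.py 0.564 0.331 0.0045 -1.8
```

```text
t 37.55 pos [0.5635 0.3313 0.0044] yaw -1.9 tilt 0.07 w 39.9 F [ 0.1 -0.1  4.7] j7 -2.16
turn -0.1 shift now [ 0.5  0.3 -0.1] shift after turn [ 0.5  0.3 -0.1]
```

Call:
{"method": "send_rows", "body": {"moves": [{"tx": 0, "ty": 0, "tz": 0, "turn": 0, "fingers": 0.25}, {"tx": 0, "ty": 0, "tz": -2, "turn": 0, "fingers": 0.25}, {"tx": 0, "ty": 0, "tz": 0, "turn": -8.5, "fingers": 0.25}, {"tx": 0, "ty": 0, "tz": 0, "turn": -8.5, "fingers": 0.25}, {"tx": 0, "ty": 0, "tz": 0, "turn": -8.5, "fingers": 0.25}, {"tx": 0, "ty": 0, "tz": 0, "turn": -8.5, "fingers": 0.25}, {"tx": 0, "ty": 0, "tz": 0, "turn": -8.5, "fingers": 0.25}, {"tx": 0, "ty": 0, "tz": 0, "turn": -8.5, "fingers": 0.25}, {"tx": 0, "ty": 0, "tz": 0, "turn": -8.5, "fingers": 0.25}, {"tx": 0, "ty": 0, "tz": 0, "turn": -8.5, "fingers": 0.25}, {"tx": 0, "ty": 0, "tz": 0, "turn": -8.5, "fingers": 0.25}, {"tx": 0, "ty": 0, "tz": 0, "turn": -8.5, "fingers": 0.25}]}}

```text
time_s: 38.75
ee_pos: [0.563, 0.3307, 0.0055]
eef_rot: [2.344, 2.091, -0.001]
wrist_force: [0.1, 0.2, 0.3]
gripper_width: 0.625
```

Call:
{"method": "send_rows", "body": {"moves": [{"tx": 0, "ty": 0, "tz": 0, "turn": -5, "fingers": 0.25}, {"tx": 0, "ty": 0, "tz": 1.5, "turn": 0, "fingers": 0.25}, {"tx": 0, "ty": 0, "tz": 0, "turn": 0, "fingers": 0.25}]}}

```text
time_s: 39.05
ee_pos: [0.5629, 0.3306, 0.0038]
eef_rot: [2.261, 2.182, -0.001]
wrist_force: [-0.7, 0.5, 0.1]
gripper_width: 0.622
```

```bash
python3 go.py 0.564 0.331 0.0045 88.2
```

```text
t 39.05 pos [0.5629 0.3306 0.0038] yaw 87.96 tilt 0.05 w 54.8 F [-0.7  0.5  0.1] j7 -1.1
turn -0.24 shift now [ 0.4  1.1 -0.7] shift after turn [ 0.4  1.1 -0.7]
```

Call:
{"method": "send_rows", "body": {"moves": [{"tx": 0.7, "ty": 0, "tz": 0, "turn": 0, "fingers": 0.25}, {"tx": 0, "ty": 0, "tz": 0, "turn": 0, "fingers": -1}, {"tx": 0, "ty": 0, "tz": 0, "turn": 0, "fingers": -1}, {"tx": 0, "ty": 0, "tz": 0, "turn": 0, "fingers": -1}, {"tx": 0, "ty": 0, "tz": 0, "turn": 0, "fingers": -1}, {"tx": 0, "ty": 0, "tz": -30, "turn": 0, "fingers": -1}, {"tx": 0, "ty": 0, "tz": -45, "turn": 0, "fingers": -1}, {"tx": 0, "ty": 0, "tz": -45, "turn": 0, "fingers": -1}, {"tx": -40, "ty": -3, "tz": 0, "turn": 0, "fingers": -1}, {"tx": -43, "ty": -3, "tz": 0, "turn": 0, "fingers": -1}, {"tx": -43, "ty": -3, "tz": 0, "turn": 0, "fingers": -1}, {"tx": -43, "ty": -3, "tz": 0, "turn": 0, "fingers": -1}], "newtons": 25}}

```text
time_s: 40.25
ee_pos: [0.5451, 0.1615, 0.1244]
eef_rot: [2.257, 2.184, -0.0]
wrist_force: [0.4, -0.2, -0.5]
gripper_width: 0.435
```

Call:
{"method": "send_rows", "body": {"moves": [{"tx": -43, "ty": -3, "tz": 0, "turn": 0, "fingers": -1}, {"tx": -43, "ty": -3, "tz": 0, "turn": 0, "fingers": -1}, {"tx": -43, "ty": -3, "tz": 0, "turn": 0, "fingers": -1}, {"tx": -43, "ty": 0, "tz": 0, "turn": 0, "fingers": -1}, {"tx": -43, "ty": 0, "tz": 0, "turn": 0, "fingers": -1}, {"tx": 0, "ty": 0, "tz": 0, "turn": 0, "fingers": -1}, {"tx": 0, "ty": 0, "tz": 0, "turn": 0, "fingers": -1}, {"tx": 0, "ty": 0, "tz": 0, "turn": 0, "fingers": -1}, {"tx": 0, "ty": 0, "tz": 0, "turn": 0, "fingers": -1}, {"tx": 0, "ty": 0, "tz": 0, "turn": 0, "fingers": -1}]}}

```text
time_s: 41.25
ee_pos: [0.5295, -0.0498, 0.1243]
eef_rot: [-2.255, -2.187, -0.001]
wrist_force: [-0.2, 0.2, -0.5]
gripper_width: 0.438
```

```bash
python3 pk.py w19.png 160 60 360 310; python3 held.py -10 -5.5; python3 go.py 0.5284 -0.0525 0.1 88.2
```

```text
scale 2
n 3380 z -7.2718814184719704
centre tool [-0.73  0.29] dia 38.6 316 229
centre tool [-0.88  0.15] dia 17.2 95 95
t 41.3 pos [ 0.5295 -0.0501  0.1243] yaw 88.22 tilt 0.02 w 38.5 F [-0.5  0.3 -0.8] j7 -0.61
turn 0.02 shift now [-2.4 -1.  24.3] shift after turn [-2.4 -1.  24.3]
```

View pics/cw19.png

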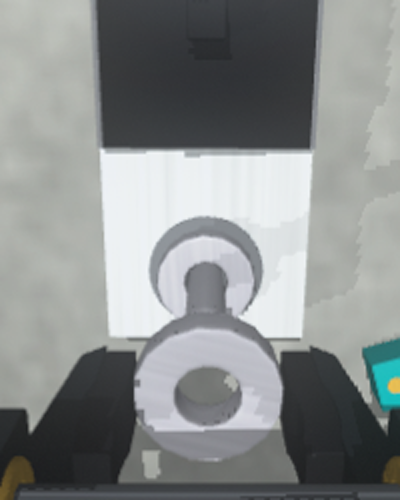

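```bash
python3 q.py "[[150,270],[263,270],[206.5,216]]" 0.028; python3 q.py "[[158,285],[255,285],[206.5,236]]" 0.040
```

```text
[[ 0.5055 -0.0506  0.028 ]
 [ 0.5529 -0.052   0.028 ]
 [ 0.5299 -0.0281  0.028 ]] mean [ 0.5295 -0.0436  0.028 ]
tool [[-1.5, -24.0, 96.3], [-1.5, 23.4, 96.3], [21.7, -0.3, 96.3]] mean [ 6.2 -0.3 96.3]
[[ 0.5097 -0.053   0.04  ]
 [ 0.5487 -0.0542  0.04  ]
 [ 0.5298 -0.0332  0.04  ]] mean [ 0.5294 -0.0468  0.04  ]
tool [[-3.9, -19.7, 84.3], [-3.9, 19.3, 84.3], [16.5, -0.2, 84.3]] mean [ 2.9 -0.2 84.3]
```

Call:
{"method": "send_rows", "body": {"moves": [{"tx": -1.5, "ty": -0.5, "tz": 15, "turn": 0, "fingers": -1}, {"tx": 0, "ty": 0, "tz": 13, "turn": 0, "fingers": -1}, {"tx": 0, "ty": 0, "tz": 5, "turn": 0, "fingers": -1}, {"tx": 0, "ty": 0, "tz": 5, "turn": 0, "fingers": -1}, {"tx": 0, "ty": 0, "tz": 5, "turn": 0, "fingers": -1}, {"tx": 0, "ty": 0, "tz": 0, "turn": 0, "fingers": -1}]}}

```text
time_s: 41.9
ee_pos: [0.5287, -0.0521, 0.0808]
eef_rot: [-2.257, -2.185, -0.0]
wrist_force: [-1.0, 2.2, -2.1]
gripper_width: 0.438
```

```bash
python3 go.py 0.5284 -0.0525 0.045 88.2
```

```text
t 41.9 pos [ 0.5287 -0.0521  0.0808] yaw 88.15 tilt 0.05 w 38.5 F [-1.   2.2 -2.1] j7 -0.66
turn -0.05 shift now [-0.4 -0.3 35.8] shift after turn [-0.4 -0.3 35.8]
```

Call:
{"method": "send_rows", "body": {"moves": [{"tx": 0.5, "ty": 0, "tz": 10, "turn": 0, "fingers": -1}, {"tx": 0, "ty": 0, "tz": 10, "turn": 0, "fingers": -1}, {"tx": 0, "ty": 0, "tz": 10, "turn": 0, "fingers": -1}, {"tx": 0, "ty": 0, "tz": 2, "turn": 0, "fingers": -1}, {"tx": 0, "ty": 0, "tz": 0, "turn": 0, "fingers": -1}, {"tx": 0, "ty": 0, "tz": 0, "turn": 0, "fingers": 0.1}, {"tx": 0, "ty": 0, "tz": 0, "turn": 0, "fingers": 0.2}, {"tx": 0, "ty": 0, "tz": 0, "turn": 0, "fingers": 0.2}, {"tx": 0, "ty": 0, "tz": -30, "turn": 0, "fingers": 0.2}, {"tx": 0, "ty": 0, "tz": -40, "turn": 0, "fingers": 0.2}, {"tx": 0, "ty": 0, "tz": -20, "turn": 0, "fingers": 0.2}]}}

```text
time_s: 43.0
ee_pos: [0.5299, -0.0526, 0.1419]
eef_rot: [2.257, 2.182, 0.003]
wrist_force: [0.9, 0.7, -0.0]
gripper_width: 0.602
```

Call:
{"method": "send_rows", "body": {"moves": [{"tx": 0, "ty": 0, "tz": 0, "turn": 0, "fingers": 0.2}, {"tx": 0, "ty": 0, "tz": 0, "turn": 0, "fingers": 0.2}, {"tx": 0, "ty": 0, "tz": 0, "turn": 0, "fingers": 0.2}]}}

```text
time_s: 43.3
ee_pos: [0.5281, -0.0528, 0.1383]
eef_rot: [-2.257, -2.184, 0.003]
wrist_force: [-0.3, -0.5, 0.6]
gripper_width: 0.6
```

```bash
python3 pk.py w20.png 160 80 360 290;  python3 go.py 0.5625 -0.3247 0.13 88.2;python3 -c "
from h import *
c=shot('top','t20.png')"
```

```text
scale 2
t 43.35 pos [ 0.528  -0.0526  0.1381] yaw 88.1 tilt 0.13 w 52.8 F [ 0.2 -0.7 -0.6] j7 -0.59
turn -0.1 shift now [-270.8   43.5    8.2] shift after turn [-270.9   43.     8.1]
```

View pics/cw20.png

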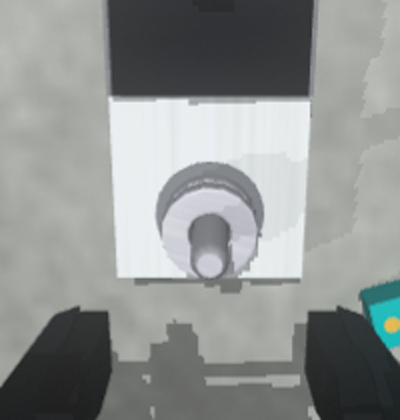

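View pics/t20.png

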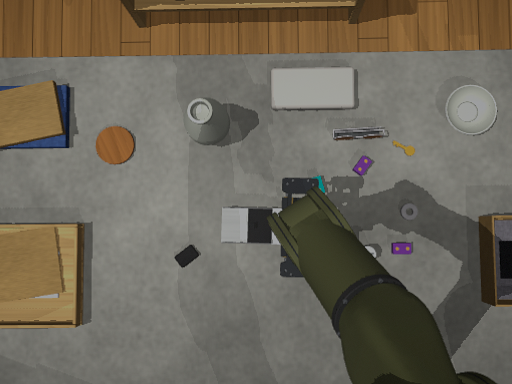

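Call:
{"method": "send_rows", "body": {"moves": [{"tx": -45, "ty": 7, "tz": 0, "turn": 0, "fingers": 0.2}, {"tx": -45, "ty": 7, "tz": 0, "turn": 0, "fingers": 0.2}, {"tx": -45, "ty": 7, "tz": 0, "turn": 0, "fingers": 0.2}, {"tx": -45, "ty": 7, "tz": 0, "turn": 0, "fingers": 0.2}, {"tx": -45, "ty": 7, "tz": 0, "turn": 0, "fingers": 0.2}, {"tx": -46, "ty": 8, "tz": 0, "turn": 0, "fingers": 0.2}, {"tx": 0, "ty": 0, "tz": 30, "turn": 0, "fingers": 0.2}, {"tx": 0, "ty": 0, "tz": 33, "turn": 0, "fingers": 0.2}, {"tx": 0, "ty": 0, "tz": 0, "turn": 0, "fingers": 0.2}, {"tx": 0, "ty": 0, "tz": 0, "turn": 0, "fingers": 0.2}, {"tx": 0, "ty": 0, "tz": 0, "turn": 0, "fingers": 0.2}, {"tx": 0, "ty": 0, "tz": 0, "turn": 0, "fingers": 0.2}]}}

```text
time_s: 44.6
ee_pos: [0.5641, -0.3246, 0.0779]
eef_rot: [2.255, 2.183, 0.002]
wrist_force: [-0.4, 0.1, -0.7]
gripper_width: 0.599
```

```bash
python3 ring.py w21.png; python3 go.py 0.5625 -0.3247 0.0045 88.2
```

```text
circle c [ 673.9 -214.2] dia 40.8 px [411.  48.] tool [114.  106.   66.1]
circle c [ 465.5 -219.8] dia 36.1 px [127.  61.] tool [ 101.6 -102.1   65.6]
circle c [ 473.1 -303.8] dia 40.9 px [153. 176.] tool [ 17.9 -91.8  65.7]
circle c [ 562.4 -325.8] dia 38.7 px [261. 207.] tool [-1.1 -1.8 65.9]
t 44.65 pos [ 0.5639 -0.3247  0.0778] yaw 88.13 tilt 0.15 w 52.8 F [-0.  -0.   0.1] j7 -0.11
turn -0.07 shift now [ 0.  -1.5 73.3] shift after turn [-0.  -1.4 73.3]
```

View pics/w21.png

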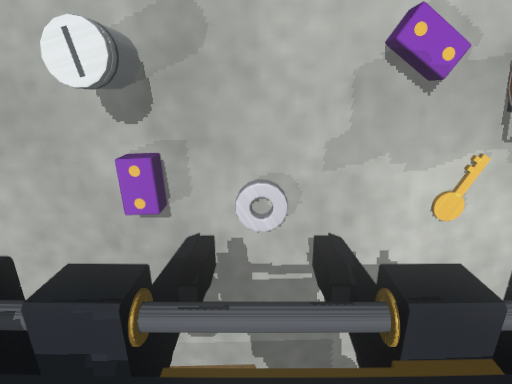

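Call:
{"method": "send_rows", "body": {"moves": [{"tx": -1, "ty": -1.5, "tz": 35, "turn": 0, "fingers": 0.2}, {"tx": 0, "ty": 0, "tz": 25, "turn": 0, "fingers": 0.2}, {"tx": 0, "ty": 0, "tz": 11, "turn": 0, "fingers": 0.2}, {"tx": 0, "ty": 0, "tz": 0, "turn": 0, "fingers": 0.2}, {"tx": 0, "ty": 0, "tz": 0, "turn": 0, "fingers": 0.2}], "newtons": 5}}

```text
time_s: 45.15
ee_pos: [0.5624, -0.3257, 0.0064]
eef_rot: [2.257, 2.183, 0.002]
wrist_force: [0.5, 0.5, -0.6]
gripper_width: 0.6
```

```bash
python3 go.py 0.5624 -0.3257 0.0045 88.2
```

```text
t 45.15 pos [ 0.5624 -0.3257  0.0064] yaw 88.11 tilt 0.11 w 52.8 F [ 0.5  0.5 -0.6] j7 -0.16
turn -0.09 shift now [-0.   0.   1.9] shift after turn [-0.   0.   1.9]
```

Call:
{"method": "send_rows", "body": {"moves": [{"tx": 0, "ty": 0, "tz": 2, "turn": 0, "fingers": 0.2}, {"tx": 0, "ty": 0, "tz": 0, "turn": 0, "fingers": -1}, {"tx": 0, "ty": 0, "tz": 0, "turn": 0, "fingers": -1}, {"tx": 0, "ty": 0, "tz": 0, "turn": 0, "fingers": -1}, {"tx": 0, "ty": 0, "tz": 0, "turn": 0, "fingers": -1}, {"tx": 0, "ty": 0, "tz": 0, "turn": 0, "fingers": -1}]}}

```text
time_s: 45.75
ee_pos: [0.5618, -0.3258, 0.0039]
eef_rot: [2.257, 2.183, 0.0]
wrist_force: [-1.1, -0.5, 5.2]
gripper_width: 0.444
```

Call:
{"method": "send_rows", "body": {"moves": [{"tx": 0, "ty": 0, "tz": 0, "turn": 0, "fingers": 0.25}, {"tx": 0, "ty": 0, "tz": -2, "turn": 0, "fingers": 0.25}, {"tx": 0, "ty": 0, "tz": 0, "turn": 8.5, "fingers": 0.25}, {"tx": 0, "ty": 0, "tz": 0, "turn": 8.5, "fingers": 0.25}, {"tx": 0, "ty": 0, "tz": 0, "turn": 8.5, "fingers": 0.25}, {"tx": 0, "ty": 0, "tz": 0, "turn": 8.5, "fingers": 0.25}, {"tx": 0, "ty": 0, "tz": 0, "turn": 8.5, "fingers": 0.25}, {"tx": 0, "ty": 0, "tz": 0, "turn": 8.5, "fingers": 0.25}, {"tx": 0, "ty": 0, "tz": 0, "turn": 8.5, "fingers": 0.25}, {"tx": 0, "ty": 0, "tz": 0, "turn": 8.5, "fingers": 0.25}, {"tx": 0, "ty": 0, "tz": 0, "turn": 8.5, "fingers": 0.25}, {"tx": 0, "ty": 0, "tz": 0, "turn": 8.5, "fingers": 0.25}]}}

```text
time_s: 46.95
ee_pos: [0.5612, -0.3253, 0.005]
eef_rot: [-3.14, -0.076, 0.001]
wrist_force: [-0.2, 0.1, 0.7]
gripper_width: 0.626
```

Call:
{"method": "send_rows", "body": {"moves": [{"tx": 0, "ty": 0, "tz": 0, "turn": 5, "fingers": 0.25}, {"tx": 0, "ty": 0, "tz": 1.5, "turn": 0, "fingers": 0.25}, {"tx": 0, "ty": 0, "tz": 0, "turn": 0, "fingers": 0.25}]}}

```text
time_s: 47.25
ee_pos: [0.5611, -0.3253, 0.0033]
eef_rot: [-3.141, 0.048, 0.001]
wrist_force: [-0.3, 0.4, -0.1]
gripper_width: 0.625
```

```bash
python3 go.py 0.562 -0.3257 0.0045 -1.8
```

```text
t 47.25 pos [ 0.5611 -0.3253  0.0033] yaw -1.76 tilt 0.05 w 55.0 F [-0.3  0.4 -0.1] j7 -1.27
turn 0.04 shift now [ 0.9  0.4 -1.2] shift after turn [ 0.9  0.4 -1.2]
```

Call:
{"method": "send_rows", "body": {"moves": [{"tx": 0.7, "ty": 0, "tz": 0, "turn": 0, "fingers": 0.25}, {"tx": 0, "ty": 0, "tz": 0, "turn": 0, "fingers": -1}, {"tx": 0, "ty": 0, "tz": 0, "turn": 0, "fingers": -1}, {"tx": 0, "ty": 0, "tz": 0, "turn": 0, "fingers": -1}, {"tx": 0, "ty": 0, "tz": 0, "turn": 0, "fingers": -1}, {"tx": 0, "ty": 0, "tz": 0, "turn": 0, "fingers": -1}, {"tx": 0, "ty": 0, "tz": -30, "turn": 0, "fingers": -1}, {"tx": 0, "ty": 0, "tz": -45, "turn": 0, "fingers": -1}, {"tx": 0, "ty": 0, "tz": -45, "turn": 0, "fingers": -1}, {"tx": 0, "ty": 0, "tz": 0, "turn": 0, "fingers": -1}], "newtons": 25}}

```text
time_s: 48.25
ee_pos: [0.566, -0.3278, 0.1302]
eef_rot: [3.136, -0.053, 0.017]
wrist_force: [1.4, -1.3, -1.2]
gripper_width: 0.444
```

Call:
{"method": "send_rows", "body": {"moves": [{"tx": -6, "ty": -39, "tz": 0, "turn": 0, "fingers": -1}, {"tx": -6, "ty": -39, "tz": 0, "turn": 0, "fingers": -1}, {"tx": -6, "ty": -39, "tz": 0, "turn": 0, "fingers": -1}, {"tx": -6, "ty": -39, "tz": 0, "turn": 0, "fingers": -1}, {"tx": -6, "ty": -39, "tz": 0, "turn": 0, "fingers": -1}, {"tx": -6, "ty": -39, "tz": 0, "turn": 0, "fingers": -1}, {"tx": -6, "ty": -38, "tz": 0, "turn": 0, "fingers": -1}, {"tx": 0, "ty": 0, "tz": 0, "turn": 0, "fingers": -1}, {"tx": 0, "ty": 0, "tz": 0, "turn": 0, "fingers": -1}, {"tx": 0, "ty": 0, "tz": 0, "turn": 0, "fingers": -1}, {"tx": 0, "ty": 0, "tz": 0, "turn": 0, "fingers": -1}, {"tx": 0, "ty": 0, "tz": 0, "turn": 0, "fingers": -1}]}}

```text
time_s: 49.45
ee_pos: [0.5291, -0.0539, 0.1236]
eef_rot: [3.14, -0.056, 0.0]
wrist_force: [0.3, 0.6, -1.8]
gripper_width: 0.44
```

```bash
python3 pk.py w22.png 160 60 360 310; python3 held.py -10 -5.5; python3 go.py 0.5284 -0.0525 0.1 -1.8
```

```text
scale 2
n 3463 z -7.792177445549582
centre tool [0.99 0.97] dia 38.9 320 235
centre tool [0.95 0.97] dia 16.8 88 88
t 49.5 pos [ 0.5291 -0.0536  0.1236] yaw -2.01 tilt 0.03 w 39.3 F [ 0.5  0.2 -0.7] j7 -1.64
turn -0.21 shift now [-0.7 -1.  23.6] shift after turn [-0.7 -1.  23.6]
```

View pics/cw22.png

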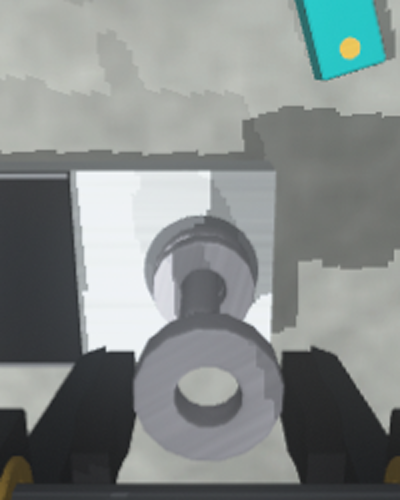

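Call:
{"method": "send_rows", "body": {"moves": [{"tx": -0.7, "ty": -1.2, "tz": 15, "turn": -0.2, "fingers": -1}, {"tx": 0, "ty": 0, "tz": 13, "turn": 0, "fingers": -1}, {"tx": 0, "ty": 0, "tz": 5, "turn": 0, "fingers": -1}, {"tx": 0, "ty": 0, "tz": 5, "turn": 0, "fingers": -1}, {"tx": 0, "ty": 0, "tz": 5, "turn": 0, "fingers": -1}, {"tx": 0, "ty": 0, "tz": 0, "turn": 0, "fingers": -1}]}}

```text
time_s: 50.1
ee_pos: [0.5282, -0.0512, 0.0803]
eef_rot: [3.141, -0.047, -0.001]
wrist_force: [-0.3, -0.1, -0.3]
gripper_width: 0.445
```

```bash
python3 go.py 0.5284 -0.0525 0.045 -1.8
```

```text
t 50.1 pos [ 0.5282 -0.0512  0.0803] yaw -1.7 tilt 0.04 w 39.2 F [-0.3 -0.1 -0.3] j7 -1.65
turn 0.1 shift now [ 0.3  1.3 35.3] shift after turn [ 0.2  1.3 35.3]
```

Call:
{"method": "send_rows", "body": {"moves": [{"tx": 0, "ty": 0, "tz": 8, "turn": 0, "fingers": -1}, {"tx": 0, "ty": 0, "tz": 8, "turn": 0, "fingers": -1}, {"tx": 0, "ty": 0, "tz": 5, "turn": 0, "fingers": -1}, {"tx": 0, "ty": 0, "tz": 0, "turn": 0, "fingers": -1}, {"tx": 0, "ty": 0, "tz": 0, "turn": 0, "fingers": 0.1}, {"tx": 0, "ty": 0, "tz": 0, "turn": 0, "fingers": 0.2}, {"tx": 0, "ty": 0, "tz": 0, "turn": 0, "fingers": 0.2}, {"tx": 0, "ty": 0, "tz": -30, "turn": 0, "fingers": 0.2}, {"tx": 0, "ty": 0, "tz": -40, "turn": 0, "fingers": 0.2}, {"tx": 0, "ty": 0, "tz": 0, "turn": 0, "fingers": 0.2}, {"tx": 0, "ty": 0, "tz": 0, "turn": 0, "fingers": 0.2}, {"tx": 0, "ty": 0, "tz": 0, "turn": 0, "fingers": 0.2}]}}

```text
time_s: 51.3
ee_pos: [0.5278, -0.0511, 0.1292]
eef_rot: [3.141, -0.046, -0.002]
wrist_force: [0.1, 0.2, -0.8]
gripper_width: 0.603
```

```bash
python3 pk.py w23.png 160 80 360 290;  python3 go.py 0.4648 -0.2185 0.13 -1.8;python3 -c "
from h import *
c=shot('side','s23.png')"
```

```text
scale 2
t 51.35 pos [ 0.5276 -0.0511  0.1288] yaw -1.69 tilt 0.11 w 52.9 F [-0.2 -0.1  0. ] j7 -1.64
turn 0.11 shift now [-57.9 169.2  -1.1] shift after turn [-57.5 169.3  -1.2]
```

View pics/cw23.png

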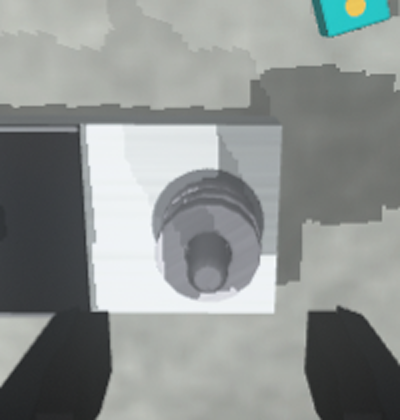

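View pics/s23.png

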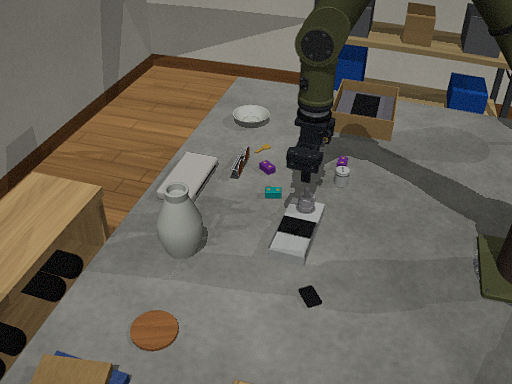

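Call:
{"method": "send_rows", "body": {"moves": [{"tx": -14, "ty": 42, "tz": 0, "turn": 0, "fingers": 0.2}, {"tx": -14, "ty": 42, "tz": 0, "turn": 0, "fingers": 0.2}, {"tx": -14, "ty": 42, "tz": 0, "turn": 0, "fingers": 0.2}, {"tx": -15, "ty": 43, "tz": 0, "turn": 0, "fingers": 0.2}, {"tx": 0, "ty": 0, "tz": 25, "turn": 0, "fingers": 0.2}, {"tx": 0, "ty": 0, "tz": 0, "turn": 0, "fingers": 0.2}, {"tx": 0, "ty": 0, "tz": 0, "turn": 0, "fingers": 0.2}, {"tx": 0, "ty": 0, "tz": 0, "turn": 0, "fingers": 0.2}, {"tx": 0, "ty": 0, "tz": 0, "turn": 0, "fingers": 0.2}]}}

```text
time_s: 52.3
ee_pos: [0.4674, -0.2172, 0.1053]
eef_rot: [-3.141, 0.043, -0.002]
wrist_force: [0.8, -0.3, -0.9]
gripper_width: 0.601
```

```bash
python3 ring.py w24.png 0.046 0.0435 0.0485 38; python3 go.py 0.4648 -0.2185 0.024 -1.8
```

```text
circle c [529.2 -54.7] dia 37.4 px [ 40. 127.] tool [  57.3 -164.    59.4]
circle c [ 465.3 -219.5] dia 36.6 px [266. 213.] tool [-2.1  2.4 59.3]
t 52.35 pos [ 0.4673 -0.2174  0.1053] yaw -1.58 tilt 0.07 w 53.1 F [ 0.1 -0.   1.2] j7 -1.39
turn 0.22 shift now [-2.6  1.1 81.3] shift after turn [-2.5  1.2 81.3]
```

View pics/w24.png

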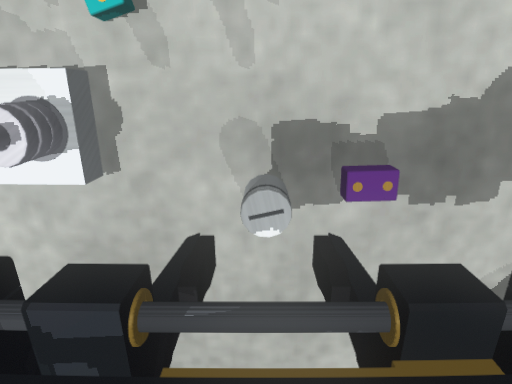

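Call:
{"method": "send_rows", "body": {"moves": [{"tx": -2.3, "ty": 2, "tz": 35, "turn": 0, "fingers": 0.2}, {"tx": 0, "ty": 0, "tz": 30, "turn": 0, "fingers": 0.2}, {"tx": 0, "ty": 0, "tz": 15, "turn": 0, "fingers": 0.2}, {"tx": 0, "ty": 0, "tz": 0, "turn": 0, "fingers": 0.2}, {"tx": 0, "ty": 0, "tz": 0, "turn": 0, "fingers": 0.2}, {"tx": 0, "ty": 0, "tz": 0, "turn": 0, "fingers": -1}, {"tx": 0, "ty": 0, "tz": 0, "turn": 0, "fingers": -1}, {"tx": 0, "ty": 0, "tz": 0, "turn": 0, "fingers": -1}, {"tx": 0, "ty": 0, "tz": 0, "turn": 0, "fingers": -1}], "newtons": 5}}

```text
time_s: 53.25
ee_pos: [0.4648, -0.2204, 0.0257]
eef_rot: [3.141, -0.046, 0.003]
wrist_force: [0.3, 0.6, 7.4]
gripper_width: 0.433
```

```bash
python3 go.py 0.4651 -0.2193 0.024 -1.8
```

```text
t 53.25 pos [ 0.4648 -0.2204  0.0257] yaw -1.69 tilt 0.11 w 38.1 F [0.3 0.6 7.4] j7 -1.41
turn 0.11 shift now [ 0.2 -1.1  1.7] shift after turn [ 0.2 -1.1  1.7]
```

Call:
{"method": "send_rows", "body": {"moves": [{"tx": 0, "ty": 0, "tz": 0, "turn": 0, "fingers": 0.25}, {"tx": 0, "ty": 0, "tz": 0, "turn": 0, "fingers": 0.25}, {"tx": 0, "ty": 0, "tz": 0, "turn": -8.5, "fingers": 0.25}, {"tx": 0, "ty": 0, "tz": 0, "turn": -8.5, "fingers": 0.25}, {"tx": 0, "ty": 0, "tz": 0, "turn": -8.5, "fingers": 0.25}, {"tx": 0, "ty": 0, "tz": 0, "turn": -8.5, "fingers": 0.25}, {"tx": 0, "ty": 0, "tz": 0, "turn": -8.5, "fingers": 0.25}, {"tx": 0, "ty": 0, "tz": 0, "turn": -8.5, "fingers": 0.25}, {"tx": 0, "ty": 0, "tz": 0, "turn": -8.5, "fingers": 0.25}, {"tx": 0, "ty": 0, "tz": 0, "turn": -8.5, "fingers": 0.25}, {"tx": 0, "ty": 0, "tz": 0, "turn": -8.5, "fingers": 0.25}, {"tx": 0, "ty": 0, "tz": 0, "turn": -8.5, "fingers": 0.25}]}}

```text
time_s: 54.45
ee_pos: [0.4639, -0.2205, 0.0246]
eef_rot: [2.341, 2.095, -0.001]
wrist_force: [0.4, -0.1, -0.9]
gripper_width: 0.628
```

Call:
{"method": "send_rows", "body": {"moves": [{"tx": 0, "ty": 0, "tz": 0, "turn": -5, "fingers": 0.25}, {"tx": 0, "ty": 0, "tz": 0, "turn": 0, "fingers": 0.25}, {"tx": 0, "ty": 0, "tz": 0, "turn": 0, "fingers": 0.25}]}}

```text
time_s: 54.75
ee_pos: [0.4639, -0.2204, 0.0246]
eef_rot: [-2.257, -2.185, 0.0]
wrist_force: [-0.1, -0.5, 0.4]
gripper_width: 0.628
```

```bash
python3 go.py 0.4651 -0.2193 0.024 88.2
```

```text
t 54.75 pos [ 0.4639 -0.2204  0.0246] yaw 88.16 tilt 0.01 w 55.2 F [-0.1 -0.5  0.4] j7 -0.52
turn -0.04 shift now [1.2 1.1 0.6] shift after turn [1.2 1.1 0.6]
```

Call:
{"method": "send_rows", "body": {"moves": [{"tx": 0, "ty": 0, "tz": 0, "turn": 0, "fingers": -1}, {"tx": 0, "ty": 0, "tz": 0, "turn": 0, "fingers": -1}, {"tx": 0, "ty": 0, "tz": 0, "turn": 0, "fingers": -1}, {"tx": 0, "ty": 0, "tz": 0, "turn": 0, "fingers": -1}, {"tx": 0, "ty": 0, "tz": 0, "turn": 0, "fingers": -1}, {"tx": 0, "ty": 0, "tz": -40, "turn": 0, "fingers": -1}, {"tx": 0, "ty": 0, "tz": -45, "turn": 0, "fingers": -1}, {"tx": 0, "ty": 0, "tz": -45, "turn": 0, "fingers": -1}, {"tx": 0, "ty": 0, "tz": 0, "turn": 0, "fingers": -1}], "newtons": 25}}

```text
time_s: 55.65
ee_pos: [0.4672, -0.2209, 0.1594]
eef_rot: [2.249, 2.182, 0.008]
wrist_force: [1.0, -0.3, -0.6]
gripper_width: 0.424
```

Call:
{"method": "send_rows", "body": {"moves": [{"tx": 43, "ty": 15, "tz": 0, "turn": 0, "fingers": -1}, {"tx": 43, "ty": 15, "tz": 0, "turn": 0, "fingers": -1}, {"tx": 43, "ty": 15, "tz": 0, "turn": 0, "fingers": -1}, {"tx": 41, "ty": 14, "tz": 0, "turn": 0, "fingers": -1}, {"tx": 0, "ty": 0, "tz": 0, "turn": 0, "fingers": -1}, {"tx": 0, "ty": 0, "tz": 0, "turn": 0, "fingers": -1}, {"tx": 0, "ty": 0, "tz": 0, "turn": 0, "fingers": -1}, {"tx": 0, "ty": 0, "tz": 0, "turn": 0, "fingers": -1}, {"tx": 0, "ty": 0, "tz": 0, "turn": 0, "fingers": -1}, {"tx": 0, "ty": 0, "tz": 0, "turn": 0, "fingers": -1}]}}

```text
time_s: 56.65
ee_pos: [0.5279, -0.0531, 0.1547]
eef_rot: [2.256, 2.186, -0.001]
wrist_force: [-0.4, 0.3, -0.9]
gripper_width: 0.422
```

```bash
python3 pk.py w25.png 160 60 360 310; python3 held.py -26 -17; python3 go.py 0.5288 -0.0520 0.12 88.2
```

```text
scale 2
n 4854 z -20.765225866193397
centre tool [0.37 0.05] dia 37.8 363 225
t 56.7 pos [ 0.5279 -0.0529  0.1547] yaw 88.23 tilt 0.01 w 37.4 F [-0.3  0.7 -0.5] j7 -0.61
turn 0.03 shift now [ 0.9  0.9 34.7] shift after turn [ 0.9  0.9 34.7]
```

View pics/cw25.png

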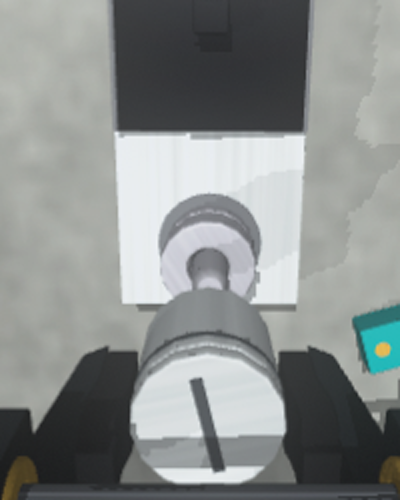

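Call:
{"method": "send_rows", "body": {"moves": [{"tx": 0.3, "ty": 0.6, "tz": 20, "turn": 0, "fingers": -1}, {"tx": 0, "ty": 0, "tz": 16, "turn": 0, "fingers": -1}, {"tx": 0, "ty": 0, "tz": 5, "turn": 0, "fingers": -1}, {"tx": 0, "ty": 0, "tz": 4, "turn": 0, "fingers": -1}, {"tx": 0, "ty": 0, "tz": 4, "turn": 0, "fingers": -1}, {"tx": 0, "ty": 0, "tz": 0, "turn": 0, "fingers": -1}]}}

```text
time_s: 57.3
ee_pos: [0.5288, -0.0519, 0.1057]
eef_rot: [2.254, 2.188, 0.0]
wrist_force: [0.5, 0.3, -1.7]
gripper_width: 0.42
```

```bash
python3 go.py 0.5285 -0.0526 0.09 88.2
```

```text
t 57.3 pos [ 0.5288 -0.0519  0.1057] yaw 88.3 tilt 0.01 w 37.0 F [ 0.5  0.3 -1.7] j7 -0.68
turn 0.1 shift now [-0.7 -0.3 15.7] shift after turn [-0.7 -0.3 15.7]
```

No contact; cup mouth is over the spindle. Lower on.

Call:
{"method": "send_rows", "body": {"moves": [{"tx": 0, "ty": 0, "tz": 5, "turn": 0, "fingers": -1}, {"tx": 0, "ty": 0, "tz": 5, "turn": 0, "fingers": -1}, {"tx": 0, "ty": 0, "tz": 3, "turn": 0, "fingers": -1}, {"tx": 0, "ty": 0, "tz": 0, "turn": 0, "fingers": -1}]}}

```text
time_s: 57.7
ee_pos: [0.5284, -0.0519, 0.0922]
eef_rot: [-2.254, -2.188, 0.001]
wrist_force: [-0.4, 0.1, -1.5]
gripper_width: 0.42
```

Call:
{"method": "send_rows", "body": {"moves": [{"tx": 0, "ty": 0, "tz": 1.5, "turn": 0, "fingers": -1}, {"tx": 0, "ty": 0, "tz": 0, "turn": 0, "fingers": -1}]}}

```text
time_s: 57.9
ee_pos: [0.5287, -0.0518, 0.0911]
eef_rot: [-2.254, -2.188, 0.0]
wrist_force: [-0.2, 0.5, -0.6]
gripper_width: 0.428
```

Call:
{"method": "send_rows", "body": {"moves": [{"tx": 0, "ty": 0, "tz": 1, "turn": 0, "fingers": -1}, {"tx": 0, "ty": 0, "tz": 0, "turn": 0, "fingers": -1}, {"tx": 0, "ty": 0, "tz": 0, "turn": 0, "fingers": 0}, {"tx": 0, "ty": 0, "tz": 0, "turn": 0, "fingers": 0.2}, {"tx": 0, "ty": 0, "tz": 0, "turn": 0, "fingers": 0.3}, {"tx": 0, "ty": 0, "tz": -30, "turn": 0, "fingers": 0.3}, {"tx": 0, "ty": 0, "tz": -40, "turn": 0, "fingers": 0.3}, {"tx": -45, "ty": 0, "tz": 0, "turn": 0, "fingers": 0.3}, {"tx": 0, "ty": 0, "tz": 0, "turn": 0, "fingers": 0.3}, {"tx": 0, "ty": 0, "tz": 0, "turn": 0, "fingers": 0.3}, {"tx": 0, "ty": 0, "tz": 0, "turn": 0, "fingers": 0.3}, {"tx": 0, "ty": 0, "tz": 0, "turn": 0, "fingers": 0.3}]}}

```text
time_s: 59.1
ee_pos: [0.5272, -0.0954, 0.1599]
eef_rot: [-2.251, -2.19, -0.0]
wrist_force: [-0.2, 0.3, -0.4]
gripper_width: 0.649
```

```bash
python3 go.py 0.5285 -0.0526 0.09 88.2; python3 ring.py w26.png 0.110 0.105 0.115 38; python3 -c "
from h import *
s=shot('side','s26.png')
cv2.imwrite('pics/s26c.png',cv2.resize(s['pixels'][150:270,240:360,::-1],None,fx=5,fy=5,interpolation=cv2.INTER_CUBIC))"
```

```text
t 59.1 pos [ 0.5272 -0.0954  0.1599] yaw 88.42 tilt 0.06 w 57.1 F [-0.2  0.3 -0.4] j7 -0.52
turn 0.22 shift now [42.8  0.1 70. ] shift after turn [42.8 -0.1 69.9]
circle c [528.8 -52.7] dia 36.7 px [264. 152.] tool [42.7  0.4 50. ]
```

View pics/s26c.png

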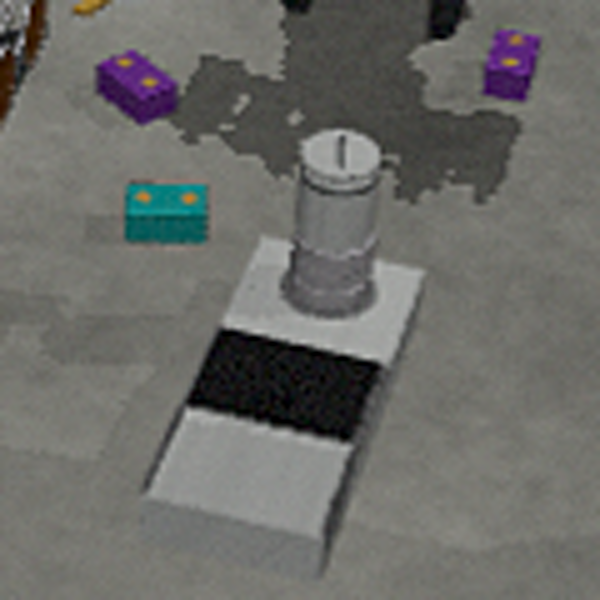

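View pics/w26.png

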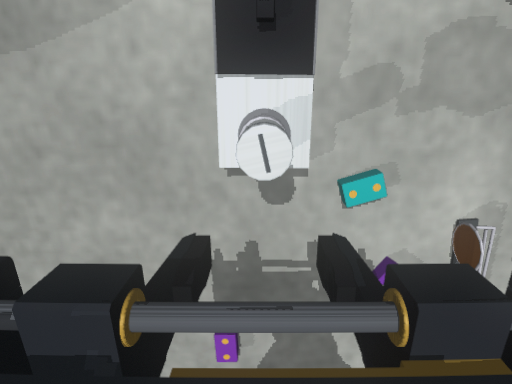

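Run:
```python
from h import *
c=shot('wrist')
vv,uu=np.mgrid[0:200,180:350];uv=np.c_[uu.ravel(),vv.ravel()];P=dep(c,uv)
k=(P[:,2]>.1);print('cup top',np.median(P[k,2]),P[k,2].min(),P[k,2].max())
k=(P[:,2]>.044)&(P[:,2]<.051)&(P[:,1]>0); print('stud',k.sum(),P[k].min(0),P[k].max(0))
k=(P[:,2]>.0315)&(P[:,2]<.036)&(P[:,0]>.50)&(P[:,0]<.52)&(P[:,1]>-.02); print('plate',P[k].min(0),P[k].max(0))
t=shot('top','t26.png')
vv,uu=np.mgrid[195:260,215:320];uv=np.c_[uu.ravel(),vv.ravel()];P=dep(t,uv)
k=(P[:,2]>.1)&(P[:,2]<.13);print('top: cup',np.median(P[k],0))
```

```text
cup top 0.1095977693580549 0.10001662075528053 0.3055129860954361
stud 342 [0.52544094 0.03868399 0.04416342] [0.53936641 0.0513564  0.05005799]
plate [0.50002112 0.00050628 0.03150116] [0.51999808 0.05546404 0.0354465 ]
top: cup [ 0.5286946  -0.05081674  0.10895033]
```

View pics/t26.png

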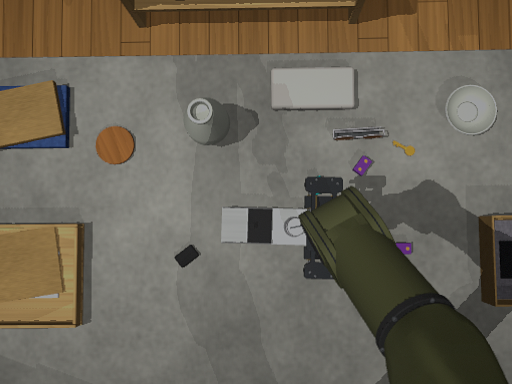

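```bash
python3 -c "
from station import finish_job
print(finish_job())"
```

```text
the job is handed in; nothing more can be done
None
```

The job is done and handed in at about 59 s of the 210 s. I slid the hatch open to its stop, pressed both grey batteries flush in the two pockets, and slid the hatch shut to its stop. I then stacked all three spacers on the spindle, put the end cup on top and let go of everything.

- **Batteries:** before the hatch was closed, both battery tops read 27.6 mm high, the same as the housing face. I felt no separate 3 to 4 N step at the contact plates. Force appeared only at about 28.4 mm, with 8 and 10 N, so flushness rests on the depth reading.
- **Hatch:** the stud travelled about 57 mm between the open and shut positions. The shut plate's centre read about 1.5 mm to +y of the pocket centres I had measured.
- **Cup:** its top is at 109.6 mm, against 110 mm expected for resting on three rings. The wrist camera puts its axis within about 1 mm of the spindle. The top camera's depth gave a y about 2 mm different, from a partly hidden view.
- **Other objects:** in the last pictures the vase, the sunglasses and the purple and turquoise look-alikes were where they started. I saw nothing knocked aside, and the gripper is clear of everything.

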